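Clamp the blank, stow the set-up blocks and close up the mill bench

TASK

Get the bench ready for the next cut: stand the aluminium blank flat on the bed of the blue vise, midway across its jaws, crank the handle clockwise until the jaw has it tight, and only then swing the yellow-framed chip guard all the way down over it. Put every loose set-up block that is on the bench (the two drilled parallels, the green V-block, the brass step block, as many as there are) into the open top drawer of the red chest, lying down, and push the drawer fully shut. Leave everything else on the bench where it is.

Things in the scene. Friction and masses are not known exactly. Their poses are not given: they have to be found in the camera images.
- vise: Blue machine vise, fixed, place and yaw vary. Origin on the table under its middle; +x runs along the screw from crank end to fixed jaw, y along the jaws. Bed top z = 70 mm. Fixed jaw: face at x = +45 mm, top z = 115, 100 wide. Bearing plate x -110 to -95, top z = 115. Foot: x within 118, y -75 to +55, 20 high. Guard's hinge posts at y = -85. Screw axis y = 0, z = 92 mm.
- vise_jaw: Moving jaw, steel, 50 x 100 x 44 mm. Origin: middle of the lower edge of its clamping face; axes as the vise. It moves +x, towards the fixed jaw, 16 mm per turn of the crank (2.55 mm per rad); at crank 0 its face is at vise x = -35 mm (gap 80 mm). Only the crank moves it; friction in the screw keeps it tight when the crank is let go.
- vise_crank (a joint): Crank angle, rad, counts on over many turns; 0 to 1.8 at the start. Grows clockwise seen from the crank end (looking along vise +x), which closes the jaw. At angle q the handle is at vise y = -50 sin q, z = 92 + 50 cos q mm (0 = straight up). Friction about 3 N at the handle; once the jaw meets the blank the force at the handle rises by about 5 N per 0.1 rad.
- crank_grip (a point): Point to grip on the crank's black handle: a revolving sleeve, 18 mm diameter and 62 mm long, parallel to the screw, on a 50 mm crank radius, that turns freely on its pin. This point is 14 mm from the sleeve's free end, 175 mm from the vise origin on the -x side, 47 mm clear of the crank arm.
- vise_seat (a point): Point on the top of the bed (z = 70 mm), midway across the jaws and midway along the gap at full opening (vise x = +5 mm). Axes as the vise.
- guard (a joint): Angle of the chip guard, rad: 0 = down, level over the jaws; 1.5 to 1.85 = standing up at the start. A stiff hinge (0.2 N m) keeps it wherever it is left; 2 to 3 N at the free edge moves it.
- guard_hinge (a point): Middle of the guard's hinge line, at vise x = +10, y = -85, z = 140 mm; the hinge runs along vise x. Site axes turn with the guard: y from the hinge to the free edge, x along the hinge.
- guard_edge (a point): Middle of the guard's free edge, 145 mm from the hinge. The guard is a clear flat panel 170 mm (along x) x 145 mm, 6 to 8 mm thick, with a yellow frame; when down its underside is at z = 137 mm.
- blank: Aluminium block 44 (x) x 56 (y) x 50 (z) mm, about 0.35 kg, origin at its centre. Starts flat on the bench.
- parallel_a: Bright steel parallel with three dark holes, 100 x 26 x 36 mm (x, y, z), 0.5 kg. Origin at its centre, x along its length, z up as it lies at the start. May be absent. 
- parallel_b: Dark steel parallel with three bright holes, 100 x 26 x 36 mm, 0.5 kg. Origin at its centre, x along its length, z up as it lies at the start. May be absent. 
- v_block: Green V-block, 80 x 36 x 36 mm, 0.45 kg. Origin at its centre, x along its length, z up as it lies at the start. May be absent. 
- step_block: Brass step block, 90 x 30 x 36 mm, 0.45 kg; the last 30 mm at its -x end is a step only 24 mm high. Origin at its centre, x along its length, z up as it lies at the start. May be absent. 
- chest: Red two-drawer chest, 260 (x) x 330 (y) x 170 (z) mm, fixed, place and yaw vary. Origin on the table under its middle, front faces -x. The body above an open drawer begins at chest x = -115 mm.
- chest_drawer0 (a joint): Travel of the top drawer, m: 0 = shut, 0.15 to 0.175 at the start, opens towards chest -x, stops at 0.18. Stiff runners: about 6 N of friction.
- chest_drawer0_handle (a point): Middle of the top drawer's handle: bar 11 mm thick, 120 mm long along y, 35 mm in front of the drawer front, 132 mm above the table. Axes as the chest.
- drawer_floor (a point): Middle of the top drawer's inner floor, 95 mm above the table; moves with the drawer; axes as the chest. Inside, x runs -107 (front) to +107 mm, y -144 to +144 mm; side walls 53 mm above the floor, front 62 mm. With the drawer open by d, the part from x = -107 mm to x = d - 113 mm is uncovered; under the chest top there is 63 mm of height.
- ink_pot: Bystander, leave alone. Blue pot 44 mm diameter, 50 mm high, standing among the blocks. Origin under its centre.
- oil_bottle: Bystander, leave alone. Yellow bottle, 60 mm diameter, 150 mm high, at the back. Origin under its centre.
- mug: Bystander, leave alone. White mug 80 mm diameter, 90 mm high, at the back. Origin under its centre.
- wrench: Bystander, leave alone. Wrench lying at the back right.
- brush: Bystander, leave alone. Brush lying right of the robot's base.
- grease_can: Bystander, leave alone. Green can 80 mm diameter, 90 mm high, at the back, right of the chest. Origin under its centre.
Mind the look-alikes: they are no part of the job. Of the things shaped like the step_block, the brass one is meant. Leave any orange look-alike of the parallel_a alone.

How it is judged:
By the outcome, as a careful person would: the job done as asked, in the order asked, and still so for the second after the job is handed in, with the robot touching nothing.
Of parallel_a, parallel_b, v_block, step_block only 2 to 4 are there at a start; the rules pass over those that are not, and their reading is None.
At some moment in a run one of parallel_a, parallel_b, v_block, step_block may be knocked a few centimetres aside while the robot is not near it.
Once in a run the grip may slacken for a moment while it holds something.
It also fails if it takes over 210 s, if anything falls off the work surface, if the arm or the gripper's body presses on something with over 40 N, if the wrist force passes 120 N, or if a joint passes its speed limit or range.

ROBOT

A 6-joint arm with a two-finger parallel gripper is mounted at the origin on the work surface. World frame = base frame: x ahead of the robot, y to its left, z up, the work surface at z = 0. Lengths are in mm, angles in degrees, forces in N, time in s.
With the tool pointing down it reaches from about 375 to 825 mm from the base axis. Payload 5.5 kg.
Tool frame: the origin (TCP) lies at the very end of the fingers, on their centre line; the grasp point (between the pads) lies 19 mm behind it; z points along the fingers, x is the direction in which the jaws open and shut, and the axes are right-handed (so a half turn about z gives the same grasp; the last joint's range is limited). The gripper opens to 85 mm and grips with 20 to 120 N. Pads are 22 mm wide; open, the fingers measure 114 mm over their backs; the gripper's body (76 mm by 85 mm) begins 54 mm behind the grasp point. The pads swing forward as they close: fully open they stand 13 mm farther back than shut.
Start: joints at [73.396, 17.962, -2.699, 69.339, 0, 90], TCP at [171.453, 574.977, 231.299] pointing down, gripper open.
Joint ranges: [-152.73, 152.73], [-39.44, 99.34], [-58.76, 71.6], [-118.89, 123.64], [-81.53, 83.1], [-180, 180]. Speed limits (degrees/s): [136.94, 136.94, 172.46, 180, 180, 180].

INTERFACE

Orientations are given as [roll, pitch, yaw] about the fixed x, y, z axes, in that order (R = Rz(yaw) Ry(pitch) Rx(roll)).
In Python, from rig import bot gives the robot as it stands.
- The arm moves only by the tool step_arm, never from a script. Its argument "plan" is a list that holds one entry, the list of rows, each a list of 7 numbers: the closure, from 0 (fully open) to 1 (shut), then the shift along the tool's x, y, z in m, then the turn, a rotation vector about the tool's x, y, z in rad. In form: [[[hand, tx, ty, tz, rx, ry, rz], ...]]. A call has 1 to 12 rows; each row is the pose to reach, as a shift and turn from the pose measured when the call began, along the tool's axes at that moment; what a row does not reach only later rows make up. A row lasts 1/12 s, in which the tool goes at most 41.7 mm and 7.16 degrees, less where a joint would pass 70% of its speed; a pose out of reach is approached as far as the arm can. A call with a gripper value outside its range is refused whole. The fingers move at their own pace and stop on an object; "force" is the grip in N (left out, the last holds). Time passes only in rows, so rows that repeat a pose let the fingers close. It gives the time, the measured TCP pose, the force and the opening at its end, in the units of the state.
- bot.sense(): the state, without advancing time (a new reading comes with each control period).
- bot.get_image(name): name is "scene" or "top" or "wrist"; returns (picture, depth): 384x512x3 uint8, red, green, blue; 384x512 float32, mm along the optical axis (not along the pixel's ray), 0 where there is no reading.
- bot.camera_model(name): a dict with "K" (3x3 intrinsics, pixels), "R" (3x3) and "t" (3): a world point X has camera coordinates R X + t; the wrist camera has in their place "tool_from_camera" (4x4, takes a point from camera to tool coordinates, whose origin is the TCP and whose axes are the tool frame's). Camera axes: x right, y down, z forward; pixel columns grow to the right and rows downward; lengths in mm; the calibration is good to about 2 mm. The wrist camera is an equidistant fisheye: a pixel r from the principal point sees the ray r / f radians off the axis. A picture is of the moment at which its call begins: read the wrist's pose just before it. camera_model takes no time and is no camera call.
- bot.sign_off(): hands the job in, once; it reports no verdict.
Trained networks look in the newest picture that a camera, given by its name, has taken for a name from the list of things; names that differ only in an ending like _2 or _b are one class to them, and where a whole thing is asked for, a point or a joint stands for the part that bears it (a point fixed in the world has none). Each returns a list of dicts, best first, with "p" (0 to 1); they miss things now and then, are a little off and sometimes report something else, mostly with a low value. They report only what shows in the picture. A call takes as long as a camera call. They do not tell look-alikes from the thing itself.
- bot.boxes_of(camera, query): "pixel" ([column, row] in pixels, amid what is visible of it).
- bot.trace(camera, query): "pixels" (384x512 bool, what is visible of it) and "pixel" ([column, row] in pixels, amid what is visible of it).
- bot.pinpoint(camera, query): "pixel" ([column, row] in pixels: a listed point, or the origin of a listed thing).
The state is a dict: "time": time; "joint_positions": joint angles; "qd": joint speeds; "joint_torque": joint torques, N m; "eef_pos": TCP position; "eef_rot": TCP orientation; "wrist_force": force on the tool from outside, world axes, zero at the start; "ft_torque": the same for the moment, N m; "width": finger opening in mm.
Only numpy, scipy, OpenCV 4.12 (cv2) and the standard library are available. Lean on these libraries where they do the work, as an engineer would, in place of code of your own. Each camera call takes 0.05 s, during which the arm holds its last target. There are 200 camera calls.

## Working session

There is one attempt and no reset: what is moved stays moved. The work goes in short steps, Python scripts to look and compute and a tool call to move; the robot and the scene stay as the last step left them, time stands still between calls to the robot, and variables do not carry over. Pictures are saved under pics/ and viewed, about 12 in all and at most 16, crops included, and the job is handed in when it is done.

Besides the shell and the picture viewer there is one more tool, called in YAML: its name, and indented under it one key for each argument. step_arm: Moves the arm, as the interface text tells. Its arguments: {"type":"object","properties":{"plan":{"type":"array"},"force":{"type":"number"}},"required":["plan"]}

```bash
mkdir -p pics; ls
cat > h.py <<'E'
import numpy as np, cv2
from scipy.spatial.transform import Rotation as Ro
from rig import bot
def px2w(cam,u,v,d=None,z=None):
    m=bot.camera_model(cam);K=np.array(m['K']);R=np.array(m['R']);t=np.array(m['t'])
    r=np.linalg.solve(K,[u,v,1.0])
    if d is not None: return R.T@(r*d-t)
    c=-R.T@t; w=R.T@r
    return c+w*(z-c[2])/w[2]
def w2px(cam,X):
    m=bot.camera_model(cam);p=np.array(m['K'])@(np.array(m['R'])@np.array(X)+np.array(m['t']));return p[:2]/p[2]
def cloud(cam,d):
    m=bot.camera_model(cam);K=np.array(m['K']);R=np.array(m['R']);t=np.array(m['t'])
    v,u=np.mgrid[:384,:512];P=np.stack([(u-K[0,2])/K[0,0]*d,(v-K[1,2])/K[1,1]*d,d],-1)
    return (P-t)@R
def save(n,im,s=1.5):
    cv2.imwrite('pics/'+n+'.png',cv2.cvtColor(cv2.resize(im,None,fx=s,fy=s,interpolation=cv2.INTER_CUBIC),cv2.COLOR_RGB2BGR))
def rel(pos,rpy):
    "shift (m) and rotvec (rad) in current tool axes to reach a world pose"
    s=bot.sense();R0=Ro.from_euler('xyz',s['eef_rot'],degrees=True)
    R1=Ro.from_euler('xyz',rpy,degrees=True)
    return np.round(R0.inv().apply(np.array(pos)-s['eef_pos'])/1000,4),np.round((R0.inv()*R1).as_rotvec(),4)
E
python3 - <<'E'
from h import *
s=bot.sense();print(s)
for c in('top','scene'):
    im,d=bot.get_image(c);save(c+'0',im);np.savez(c+'0.npz',im=im,d=d)
    m=bot.camera_model(c);print(c,m['K'],-np.array(m['R']).T@m['t'])
    for q in['vise','vise_jaw','crank_grip','vise_seat','guard_hinge','guard_edge','blank','parallel_a','v_block','step_block','chest','chest_drawer0_handle','drawer_floor','ink_pot']:
        print(c,q,[(round(r['p'],2),np.round(r['pixel']).tolist(),np.round(px2w(c,*r['pixel'],d=d[int(r['pixel'][1]),int(r['pixel'][0])])).tolist()) for r in bot.pinpoint(c,q)[:5]])
print(bot.sense()['time'])
E
```

```text
pics
{'time': 0.0, 'joint_positions': array([ 7.33946925e+01,  1.80014868e+01, -2.75357177e+00,  6.93393404e+01,
       -3.44698654e-04,  8.99997715e+01]), 'qd': array([-0.00358599, -0.01137425,  0.01371087,  0.01145087, -0.14818672,
       -0.05937037]), 'joint_torque': array([-2.58121821e-03, -5.39590752e+01,  3.39750588e+01,  1.93766062e-02,
       -7.27329143e-05, -1.43223059e-05]), 'eef_pos': array([171.30637866, 574.43449076, 230.46787468]), 'eef_rot': array([1.79999656e+02, 9.43989684e-02, 7.33949211e+01]), 'wrist_force': array([ 0.46980624, -0.22089796,  0.64822507]), 'ft_torque': array([ 0.06772399, -0.08270022,  0.01426589]), 'width': 85.25287902194296}
top [[499.73539536   0.         250.15416476]
 [  0.         499.73539536 193.82216419]
 [  0.           0.           1.        ]] [ 189.51773165  -26.13760244 1851.81211841]
top vise [(0.75, [334.0, 196.0], [521.0, -336.0, 81.0]), (0.25, [216.0, 132.0], [764.0, 90.0, 90.0])]
top vise_jaw [(0.75, [332.0, 201.0], [497.0, -323.0, 116.0]), (0.47, [365.0, 196.0], [508.0, -431.0, 143.0]), (0.17, [267.0, 133.0], [763.0, -99.0, 77.
[... 1825 characters left out ...]
(0.79, [98.0, 195.0], [299.0, -480.0, 27.0])]
scene blank [(0.63, [228.0, 240.0], [619.0, -105.0, 47.0])]
scene parallel_a [(0.79, [290.0, 225.0], [623.0, 105.0, 36.0]), (0.65, [284.0, 185.0], [464.0, 142.0, 36.0])]
scene v_block []
scene step_block [(0.56, [198.0, 249.0], [617.0, -203.0, 38.0]), (0.56, [94.0, 196.0], [301.0, -491.0, 30.0]), (0.52, [216.0, 202.0], [447.0, -97.0, 18.0])]
scene chest [(0.32, [150.0, 180.0], [353.0, -292.0, 104.0])]
scene chest_drawer0_handle [(0.78, [315.0, 135.0], [253.0, 354.0, -3.0]), (0.7, [289.0, 229.0], [634.0, 96.0, 34.0])]
scene drawer_floor [(0.28, [216.0, 200.0], [445.0, -98.0, 27.0])]
scene ink_pot [(0.52, [213.0, 201.0], [449.0, -107.0, 30.0])]
1.5
```

View pics/top0.png

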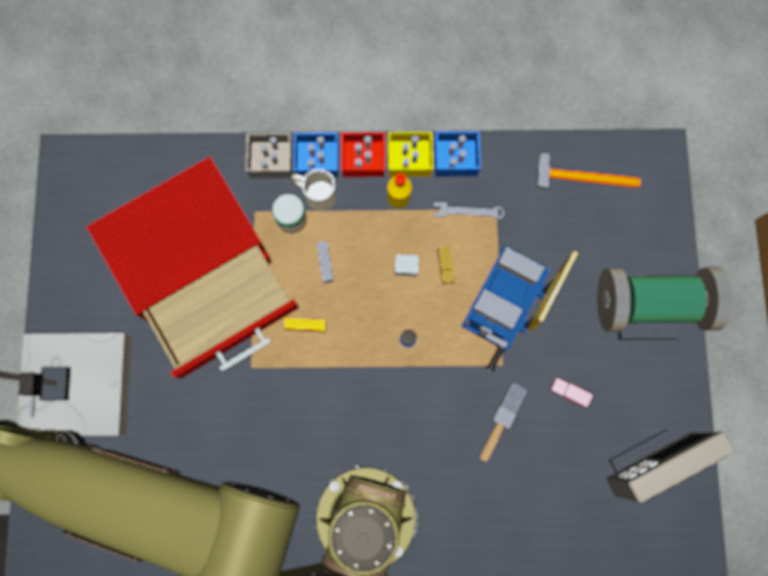

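View pics/scene0.png

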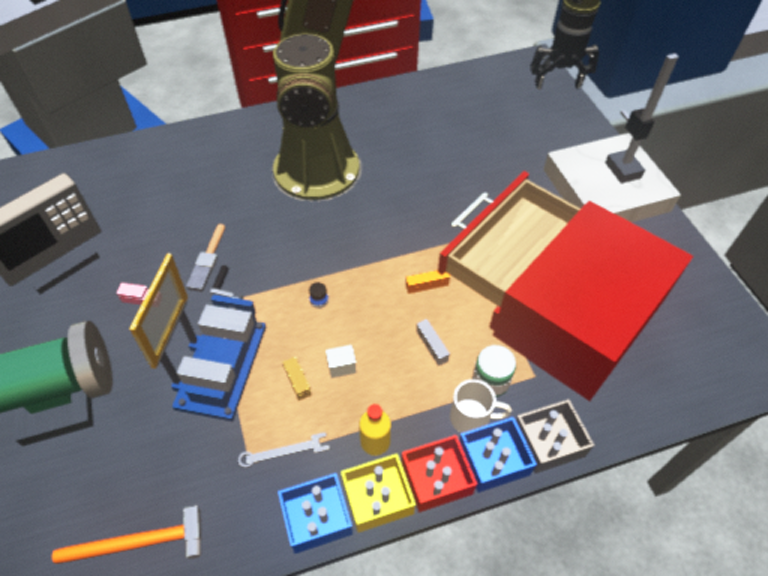

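The top view shows the grey parallel (px 325,261), brass step block (446,264), blank (407,264), orange look-alike (305,325), vise (~515,300) with the guard up, and the drawer open. Only two set-up blocks are present.

```bash
cat > fit.py <<'E'
from h import *
D=np.load('top0.npz');P=cloud('top',D['d']);
D2=np.load('scene0.npz');P2=cloud('scene',D2['d'])
def comps(P,lo,hi,box,minn=15):
    m=((P[...,2]>lo)&(P[...,2]<hi)&(P[...,0]>box[0])&(P[...,0]<box[1])&(P[...,1]>box[2])&(P[...,1]<box[3])).astype(np.uint8)
    n,l=cv2.connectedComponents(m,connectivity=4)
    for i in range(1,n):
        q=P[l==i]
        if len(q)<minn: continue
        (c,s,a)=cv2.minAreaRect(q[:,:2].astype(np.float32));print(len(q),'c',np.round(c,1),'size',np.round(s,1),'ang',round(a,1),'z',round(np.median(q[:,2]),1))
for n,p in(('top',P),('scene',P2)):
    print(n,'blocks');comps(p,25,60,(400,660,-240,160))
    print(n,'chest');comps(p,160,180,(400,900,100,700),100)
    print(n,'vise tops');comps(p,107,122,(330,700,-480,-230))
    print(n,'bed');comps(p,62,78,(330,700,-480,-230))
    print(n,'guard');comps(p,150,330,(330,700,-560,-230))
E
python3 fit.py
```

```text
top blocks
160 c [615.1  90.4] size [89.  25.9] ang 8.7 z 35.1
138 c [ 623.  -209.7] size [67.6 31.6] ang 7.7 z 35.2
190 c [ 608.7 -112.2] size [55.7 46. ] ang 85.4 z 48.1
136 c [461.8 124.6] size [69.3 26.5] ang 85.5 z 35.0
101 c [ 426.4 -111.6] size [36.8 38. ] ang 88.0 z 49.4
top chest
6318 c [657.4 434.3] size [250.  330.9] ang 30.7 z 168.3
top vise tops
304 c [ 588.2 -381.2] size [98.8 44.2] ang 60.4 z 114.8
374 c [ 483.  -321.9] size [100.   52.6] ang 59.6 z 114.5
114 c [ 442.1 -298.5] size [89.1 19.2] ang 60.4 z 113.7
top bed
376 c [ 543.1 -357.8] size [83.2 67.8] ang 60.6 z 69.9
16 c [ 471.7 -288.9] size [31.3  6. ] ang 63.7 z 69.7
16 c [ 447.8 -331.7] size [26.7  6.6] ang 62.0 z 72.6
top guard
305 c [ 501.7 -422.8] size [ 13.6 172.8] ang 61.7 z 273.3
scene blocks
146 c [463.8 127.1] size [65.4 30.6] ang 87.3 z 34.6
125 c [ 427.9 -107.6] size [36.9 40.1] ang 60.4 z 48.2
213 c [616.5  96.4] size [90.9 28.6] ang 9.9 z 35.4
283 c [ 610.6 -106.8] size [55.9 47.5] ang 85.8 z 48.3
189 c [ 618.4 -205.3] size [79.3 30.1] ang 7.1 z 34.5
scene chest
7161 c [656.9 439.6] size [245.9 336.6] ang 31.0 z 170.0
scene vise tops
132 c [ 443.3 -293.3] size [89.4 21.3] ang 60.1 z 113.7
467 c [ 484.8 -317.2] size [101.   54.1] ang 59.5 z 113.8
440 c [ 589.8 -376.5] size [100.9  42.2] ang 60.7 z 114.2
scene bed
15 c [ 461.2 -396.8] size [ 8.6 15.3] ang 24.7 z 69.0
436 c [ 531.8 -338.9] size [87.6 63.7] ang 56.7 z 69.3
18 c [ 547.6 -447. ] size [ 8.9 15.1] ang 22.0 z 71.9
175 c [ 613.5 -389.8] size [82.3 19.1] ang 61.2 z 69.0
scene guard
1390 c [ 503.6 -417.5] size [ 16.6 172.3] ang 58.9 z 228.3
```

```bash
cat >> h.py <<'E'
def wcloud(d,s):
    m=bot.camera_model('wrist');K=np.array(m['K']);T=np.array(m['tool_from_camera'])
    v,u=np.mgrid[:384,:512];x=(u-K[0,2])/K[0,0];y=(v-K[1,2])/K[1,1];r=np.hypot(x,y)+1e-9
    k=np.tan(np.minimum(r,1.5))/r*d
    P=np.stack([x*k,y*k,d],-1)@T[:3,:3].T+T[:3,3]
    P=P@Ro.from_euler('xyz',s['eef_rot'],degrees=True).as_matrix().T+s['eef_pos']
    P[(d<=0)|(r>1.35)]=np.nan
    return P
def wshot(n=None):
    s=bot.sense();im,d=bot.get_image('wrist')
    if n: save(n,im)
    return im,wcloud(d,s)
def comps(P,lo,hi,box,minn=40,im=None):
    m=((P[...,2]>lo)&(P[...,2]<hi)&(P[...,0]>box[0])&(P[...,0]<box[1])&(P[...,1]>box[2])&(P[...,1]<box[3])).astype(np.uint8)
    n,l=cv2.connectedComponents(m,connectivity=4)
    for i in range(1,n):
        q=P[l==i]
        if len(q)<minn: continue
        c,s,a=cv2.minAreaRect(q[:,:2].astype(np.float32))
        print(len(q),'c',np.round(c,1),'size',np.round(s,1),'ang',round(a,1),'z',round(np.median(q[:,2]),1),'' if im is None else im[l==i].mean(0).round())
def st():
    s=bot.sense();print('t',round(s['time'],2),'p',s['eef_pos'].round(1),s['eef_rot'].round(1),'j',s['joint_positions'].round(1),'F',s['wrist_force'].round(1),'w',round(s['width'],1))
E
python3 - <<'E'
from h import *
print(bot.camera_model('wrist'))
print(rel([600,20,340],[180,0,40]))
E
```

```text
{'K': array([[297.31863964,   0.        , 253.76339006],
       [  0.        , 297.31863964, 193.17405196],
       [  0.        ,   0.        ,   1.        ]]), 'tool_from_camera': array([[ 9.99999295e-01,  6.85655477e-04, -9.69317238e-04,
         7.58717585e-02],
       [-3.82221298e-04,  9.58845438e-01,  2.83928302e-01,
        -7.20046020e+01],
       [ 1.12410241e-03, -2.83927731e-01,  9.58845024e-01,
        -1.43450215e+02],
       [ 0.00000000e+00,  0.00000000e+00,  0.00000000e+00,
         1.00000000e+00]])}
(array([-0.4094,  0.5693, -0.1087]), array([-0.    ,  0.    ,  0.5828]))
```

step_arm:
  plan:
    - [[0,-0.41,0.57,-0.11,0,0,0.58],[0,-0.41,0.57,-0.11,0,0,0.58],[0,-0.41,0.57,-0.11,0,0,0.58],[0,-0.41,0.57,-0.11,0,0,0.58],[0,-0.41,0.57,-0.11,0,0,0.58],[0,-0.41,0.57,-0.11,0,0,0.58],[0,-0.41,0.57,-0.11,0,0,0.58],[0,-0.41,0.57,-0.11,0,0,0.58],[0,-0.41,0.57,-0.11,0,0,0.58],[0,-0.41,0.57,-0.11,0,0,0.58],[0,-0.41,0.57,-0.11,0,0,0.58],[0,-0.41,0.57,-0.11,0,0,0.58]]

```text
time: 2.5
eef_pos: [474.2, 182.1, 309.3]
eef_rot: [180.0, -0.0, 40.2]
wrist_force: [1.1, 0.4, 0.6]
width: 85.1
```

Run:
```python
from h import *
st();print(rel([585,20,340],[180,0,98]))
```

```text
t 2.5 p [474.2 182.1 309.3] [180.   -0.   40.2] j [21.   6.8 -6.6 76.6  0.  70.8] F [1.1 0.4 0.6] w 85.1
(array([-0.0199,  0.1953, -0.0306]), array([ 5.0000e-04, -6.0000e-04, -1.0095e+00]))
```

step_arm:
  plan:
    - [[0,-0.02,0.195,-0.03,0,0,-0.12],[0,-0.02,0.195,-0.03,0,0,-0.24],[0,-0.02,0.195,-0.03,0,0,-0.36],[0,-0.02,0.195,-0.03,0,0,-0.48],[0,-0.02,0.195,-0.03,0,0,-0.6],[0,-0.02,0.195,-0.03,0,0,-0.72],[0,-0.02,0.195,-0.03,0,0,-0.84],[0,-0.02,0.195,-0.03,0,0,-0.96],[0,-0.02,0.195,-0.03,0,0,-1.01],[0,-0.02,0.195,-0.03,0,0,-1.01],[0,-0.02,0.195,-0.03,0,0,-1.01]]

```text
time: 3.42
eef_pos: [584.7, 20.1, 339.3]
eef_rot: [180.0, -0.0, 97.9]
wrist_force: [-0.2, -0.0, -0.4]
width: 84.9
```

Run:
```python
from h import *
st();im,P=wshot('w1')
comps(P,25,60,(380,720,-260,200),im=im)
print('vise');comps(P,107,122,(330,700,-480,-230));comps(P,64,76,(450,640,-450,-230))
print('chest');comps(P,160,180,(400,900,100,700))
```

```text
t 3.42 p [584.7  20.1 339.3] [180.   -0.   97.9] j [ 2.  15.3  7.7 82.3  0.  -6. ] F [-0.2 -0.  -0.4] w 84.9
605 c [ 426.7 -107.1] size [39.3 39.5] ang 48.7 z 50.7 [50. 50. 53.]
110 c [ 461.4 -253.1] size [13.8 16.4] ang 89.3 z 31.6 [33. 45. 64.]
1080 c [462.6 145.4] size [100.7  27. ] ang 86.0 z 36.6 [236. 210.  68.]
44 c [ 581.1 -200.5] size [22.2 13.1] ang 9.8 z 25.6 [193. 159.  70.]
699 c [ 620.7 -204.2] size [69.9 31.5] ang 7.2 z 36.6 [181. 147.  66.]
1147 c [ 608.2 -106.3] size [57.5 44.7] ang 84.3 z 50.6 [201. 213. 216.]
1071 c [619.9  97.1] size [99.6 26.9] ang 8.8 z 36.6 [158. 168. 186.]
290 c [706.4 172.5] size [11.4 53.6] ang 18.5 z 42.7 [98. 90. 80.]
vise
90 c [ 380.9 -314.3] size [11.7 30.1] ang 64.4 z 108.6 
82 c [ 405.9 -318.1] size [33.1  9.8] ang 61.2 z 108.7 
514 c [ 441.  -291.7] size [90.5 20.8] ang 60.5 z 115.7 
1674 c [ 483.1 -315.6] size [101.2  50.6] ang 60.7 z 115.9 
57 c [ 455.1 -393.6] size [16.5  9.7] ang 5.1 z 114.4 
925 c [ 589.6 -374.1] size [96.4 41.4] ang 60.4 z 115.8 
123 c [ 468.  -281.6] size [55.3 15.4] ang 57.1 z 71.0 
1278 c [ 542.5 -350.4] size [83.6 72. ] ang 62.3 z 71.0 
chest
8957 c [690.8 382.7] size [248.  199.3] ang 31.0 z 170.3
```

View pics/w1.png

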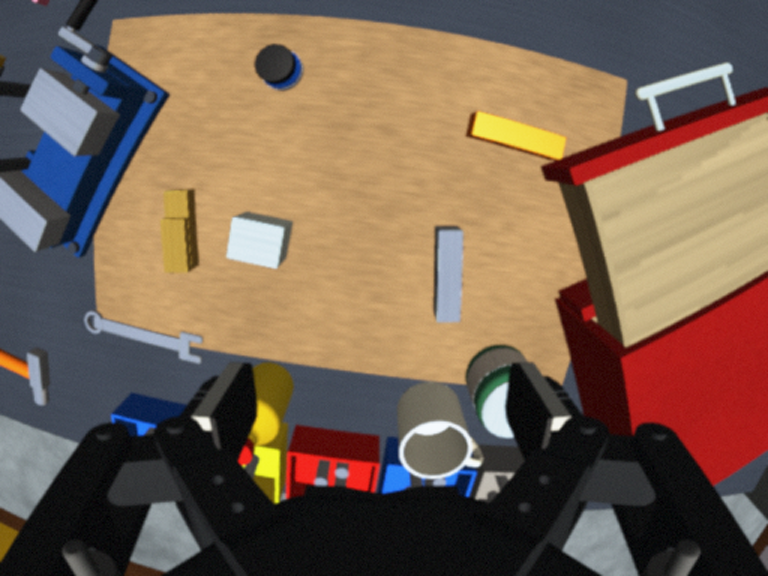

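The wrist view shows the grey parallel (px 448,275), blank (258,240), brass step (178,230), with nothing else near them. Their positions agree with the fixed cameras.

Run:
```python
from h import *
print(rel([619,96.5,120],[180,0,98.8]),rel([619,96.5,6],[180,0,98.8]))
```

```text
(array([0.0707, 0.0444, 0.2194]), array([ 0.0007, -0.0003, -0.015 ])) (array([0.0707, 0.0443, 0.3334]), array([ 0.0007, -0.0003, -0.015 ]))
```

step_arm:
  plan:
    - [[0,0.071,0.044,0.1,0,0,-0.015],[0,0.071,0.044,0.1,0,0,-0.015],[0,0.071,0.044,0.22,0,0,-0.015],[0,0.071,0.044,0.22,0,0,-0.015],[0,0.071,0.044,0.22,0,0,-0.015],[0,0.071,0.044,0.22,0,0,-0.015],[0,0.071,0.044,0.22,0,0,-0.015],[0,0.071,0.044,0.22,0,0,-0.015]]

```text
time: 4.13
eef_pos: [616.9, 96.7, 118.1]
eef_rot: [-179.8, -0.0, 98.8]
wrist_force: [-0.1, 0.6, 0.6]
width: 85.2
```

Run:
```python
from h import *
st();im,P=wshot('w2')
comps(P,30,42,(540,700,20,180),im=im)
```

```text
t 4.13 p [616.9  96.7 118.1] [-179.8   -0.    98.8] j [ 8.9 24.4 -8.7 57.2  0.   0.1] F [-0.1  0.6  0.6] w 85.2
3836 c [621.4  97.2] size [101.1  26.3] ang 8.8 z 36.7 [144. 154. 172.]
```

step_arm:
  plan:
    - [[0,0,0.003,0.05,0,0,0],[0,0,0.003,0.09,0,0,0],[0,0,0.003,0.112,0,0,0],[0,0,0.003,0.112,0,0,0],[0,0,0.003,0.112,0,0,0],[1,0,0.003,0.112,0,0,0],[1,0,0.003,0.112,0,0,0],[1,0,0.003,0.112,0,0,0],[1,0,0.003,0.112,0,0,0],[1,0,0.003,0.112,0,0,0],[1,0,0.003,0.112,0,0,0],[1,0,0.003,0.112,0,0,0]]
  force: 60

```text
time: 5.18
eef_pos: [622.8, 97.7, 10.0]
eef_rot: [179.8, -0.0, 98.8]
wrist_force: [-1.4, 1.4, 7.4]
width: 25.0
```

Run:
```python
from h import *
st()
c,s=np.cos(np.radians(30.8)),np.sin(np.radians(30.8));X=np.array([c,s]);Y=np.array([-s,c])
O=np.array([653,434.]) 
for cam in('top',):
    D=np.load('top0.npz');P=cloud('top',D['d']);D2=np.load('scene0.npz')
for P in(P,cloud('scene',D2['d'])):
    L=(P[...,:2]-O)@np.stack([X,Y]).T.copy(); L=np.stack([(P[...,:2]-O)@X,(P[...,:2]-O)@Y,P[...,2]],-1)
    for nm,lo,hi,xr in(('body',160,180,(-200,200)),('front',150,162,(-320,-240)),('handle',120,145,(-400,-300)),('floor',88,102,(-290,-100))):
        q=L[(L[...,2]>lo)&(L[...,2]<hi)&(L[...,0]>xr[0])&(L[...,0]<xr[1])&(abs(L[...,1])<200)]
        print(nm,len(q),np.percentile(q[:,0],[1,50,99]).round(1),np.percentile(q[:,1],[1,50,99]).round(1),q[:,2].mean().round(1))
```

```text
t 5.18 p [622.8  97.7  10. ] [179.8  -0.   98.8] j [  8.9  30.5 -14.7  44.6   0.    0.1] F [-1.4  1.4  7.4] w 25.0
body 6320 [-117.7    1.   124.3] [-163.7   -0.3  159.6] 168.4
front 403 [-286.2 -277.2 -264.7] [-158.    -5.4  154.7] 155.8
handle 139 [-325.8 -319.5 -302.8] [-66.3  -1.2  58.9] 135.1
floor 2989 [-284.3 -178.1 -101.3] [-143.9    0.2  140.4] 94.4
body 7161 [-113.1   13.5  127.3] [-163.1  -14.6  163.6] 169.9
front 396 [-282.1 -272.6 -260.1] [-159.9  -11.7  159.3] 156.0
handle 113 [-322.1 -314.8 -302. ] [-61.2   2.   60.5] 135.2
floor 2287 [-262.5 -198.4 -134.3] [-156.     9.3  147. ] 95.1
```

step_arm:
  plan:
    - [[1,0,0,-0.04,0,0,0],[1,0,0,-0.08,0,0,0],[1,0,0,-0.12,0,0,0],[1,0,0,-0.16,0,0,0],[1,0,0,-0.2,0,0,0],[1,0,0,-0.22,0,0,0.1],[1,0,0,-0.22,0,0,0.2]]

```text
time: 5.77
eef_pos: [624.7, 97.8, 236.0]
eef_rot: [179.4, -0.2, 87.1]
wrist_force: [1.7, 0.1, -4.8]
width: 25.0
```

Run:
```python
from h import *
st();print(rel([449.7,394.3,220],[180,0,30.8]))
```

```text
t 5.77 p [624.7  97.8 236. ] [179.4  -0.2  87.1] j [ 8.9 20.8  1.9 70.4  0.  11.8] F [ 1.7  0.1 -4.8] w 25.0
(array([ 0.2871, -0.1901,  0.0148]), array([ 0.0087, -0.008 ,  0.9821]))
```

step_arm:
  plan:
    - [[1,0.287,-0.19,0.015,0,0,0.12],[1,0.287,-0.19,0.015,0,0,0.24],[1,0.287,-0.19,0.015,0,0,0.36],[1,0.287,-0.19,0.015,0,0,0.48],[1,0.287,-0.19,0.015,0,0,0.6],[1,0.287,-0.19,0.015,0,0,0.72],[1,0.287,-0.19,0.015,0,0,0.84],[1,0.287,-0.19,0.015,0,0,0.98],[1,0.287,-0.19,0.015,0,0,0.98],[1,0.287,-0.19,0.015,0,0,0.98],[1,0.287,-0.19,0.015,0,0,0.98],[1,0.287,-0.19,0.015,0,0,0.98]]

```text
time: 6.77
eef_pos: [449.4, 393.5, 219.0]
eef_rot: [179.7, -0.5, 31.0]
wrist_force: [0.0, 0.3, -5.0]
width: 24.9
```

Run:
```python
from h import *
st();print(rel([449.7,394.3,108],[180,0,30.8]))
im,P=wshot('w3')
c,s=np.cos(np.radians(30.8)),np.sin(np.radians(30.8));X=np.array([c,s]);Y=np.array([-s,c]);O=np.array([653,434.])
L=np.stack([(P[...,:2]-O)@X,(P[...,:2]-O)@Y,P[...,2]],-1)
for nm,lo,hi,xr in(('body',160,180,(-200,200)),('front',150,162,(-320,-240)),('handle',120,145,(-400,-300)),('floor',88,102,(-290,-100))):
        q=L[(L[...,2]>lo)&(L[...,2]<hi)&(L[...,0]>xr[0])&(L[...,0]<xr[1])&(abs(L[...,1])<200)]
        if len(q):print(nm,len(q),np.percentile(q[:,0],[1,50,99]).round(1),np.percentile(q[:,1],[1,50,99]).round(1),q[:,2].mean().round(1))
```

```text
t 6.77 p [449.4 393.5 219. ] [179.7  -0.5  31. ] j [ 41.4  17.6  -4.9  67.1  -0.4 100.4] F [ 0.   0.3 -5. ] w 24.9
(array([-0.0003, -0.0011,  0.111 ]), array([ 0.0048, -0.009 ,  0.003 ]))
body 35418 [-116.7  -45.   112.5] [-122.7   75.5  166. ] 170.5
front 4218 [-282.1 -273.2 -263.1] [-64.4  95.1 162.3] 157.5
handle 1087 [-321.8 -314.8 -301.1] [-58.8  32.5  66.5] 136.8
floor 19587 [-261.7 -161.5 -101.2] [-79.2  92.4 146. ] 95.9
```

View pics/w3.png

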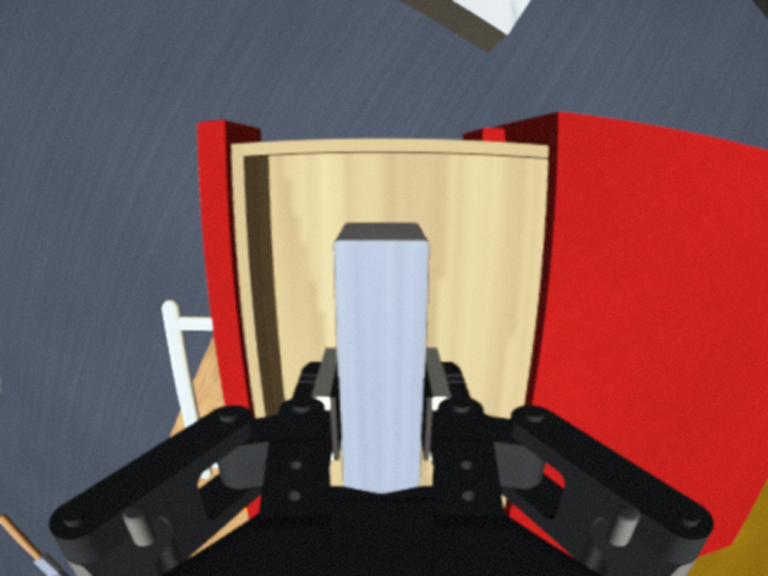

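Held parallel is centred over the open drawer (px 380,350). Lowering.

step_arm:
  plan:
    - [[1,0,0,0.04,0,0,0],[1,0,0,0.08,0,0,0],[1,0,0,0.1,0,0,0],[1,0,0,0.112,0,0,0],[1,0,0,0.112,0,0,0],[1,0,0,0.112,0,0,0],[0.45,0,0,0.112,0,0,0],[0.45,0,0,0.112,0,0,0],[0.45,0,0,0.112,0,0,0],[0.45,0,0,0.08,0,0,0],[0.45,0,0,0.04,0,0,0],[0.45,0,0,-0.03,0,0,0]]

```text
time: 7.82
eef_pos: [449.1, 392.6, 221.8]
eef_rot: [179.7, -0.4, 30.9]
wrist_force: [0.9, 0.9, -0.4]
width: 47.1
```

Run:
```python
from h import *
st();im,P=wshot('w4');comps(P,125,140,(380,560,250,500),im=im)
print(rel([585,-190,240],[180,0,98]),rel([585,-160,240],[180,0,97]))
```

```text
t 7.82 p [449.1 392.6 221.8] [179.7  -0.4  30.9] j [ 41.4  17.5  -4.6  67.5  -0.4 100.4] F [ 0.9  0.9 -0.4] w 47.1
82 c [409.9 459.5] size [62.6  0.5] ang 31.0 z 132.7 [153. 135.  98.]
3635 c [451.1 394.3] size [ 26.1 100.5] ang 30.8 z 131.8 [186. 198. 218.]
376 c [399.1 351.9] size [ 1.5 74.3] ang 31.1 z 132.4 [68. 55. 36.]
126 c [384.7 277.5] size [10.6 20.8] ang 4.2 z 136.6 [202. 205. 197.]
(array([-0.187 ,  0.5705, -0.0105]), array([ 0.0145, -0.0171, -1.1709])) (array([-0.1716,  0.5448, -0.0102]), array([ 0.0143, -0.0172, -1.1535]))
```

step_arm:
  plan:
    - [[0,-0.187,0.57,-0.01,0,0,-0.1],[0,-0.187,0.57,-0.01,0,0,-0.2],[0,-0.187,0.57,-0.01,0,0,-0.32],[0,-0.187,0.57,-0.01,0,0,-0.44],[0,-0.187,0.57,-0.01,0,0,-0.56],[0,-0.187,0.57,-0.01,0,0,-0.68],[0,-0.187,0.57,-0.01,0,0,-0.8],[0,-0.187,0.57,-0.01,0,0,-0.92],[0,-0.187,0.57,-0.01,0,0,-1.04],[0,-0.187,0.57,-0.01,0.015,-0.017,-1.16],[0,-0.187,0.57,-0.01,0.015,-0.017,-1.16],[0,-0.187,0.57,-0.01,0.015,-0.017,-1.16]]

```text
time: 8.87
eef_pos: [557.1, -66.6, 236.4]
eef_rot: [179.9, -0.0, 97.5]
wrist_force: [0.9, 0.8, 0.7]
width: 85.4
```

Run:
```python
from h import *
st();im,P=wshot('w5');comps(P,30,42,(540,720,-300,-140),im=im);comps(P,19,29,(540,680,-300,-150),im=im);comps(P,44,56,(540,680,-300,-50),im=im)
```

```text
t 8.87 p [557.1 -66.6 236.4] [179.9  -0.   97.5] j [ -6.8  13.6  -7.8  68.5   0.  -14.4] F [0.9 0.8 0.7] w 85.4
992 c [ 625.5 -203.7] size [60.5 31.4] ang 7.1 z 36.7 [168. 136.  59.]
82 c [ 550.9 -294. ] size [12.1 20.9] ang 86.5 z 20.7 [ 25.  65. 133.]
671 c [ 610.  -205.4] size [89.1 30.7] ang 7.3 z 24.7 [149. 119.  51.]
1639 c [ 608.4 -106.6] size [56.  43.8] ang 84.4 z 50.7 [193. 211. 219.]
```

Run:
```python
from h import *
print(rel([612,-205.5,110],[180,0,97.2]),rel([612,-205.5,8],[180,0,97.2]))
```

```text
(array([-0.1364,  0.0364,  0.1274]), array([ 0.0021,  0.0059, -0.0019])) (array([-0.1358,  0.0362,  0.2294]), array([ 0.0021,  0.0059, -0.0019]))
```

step_arm:
  plan:
    - [[0.35,-0.136,0.036,0.03,0,0,0],[0.35,-0.136,0.036,0.06,0,0,0],[0.35,-0.136,0.036,0.1,0,0,0],[0.35,-0.136,0.036,0.128,0,0,0],[0.35,-0.136,0.036,0.128,0,0,0],[0.35,-0.136,0.036,0.128,0,0,0],[0.35,-0.136,0.036,0.128,0,0,0]]

```text
time: 9.5
eef_pos: [609.9, -205.2, 107.0]
eef_rot: [-179.9, 0.2, 97.0]
wrist_force: [0.9, 0.4, 0.2]
width: 55.7
```

Run:
```python
from h import *
st();im,P=wshot('w6');comps(P,30,42,(540,720,-300,-140),im=im);comps(P,19,29,(540,680,-300,-150),im=im)
print(rel([612,-205.5,8],[180,0,97.2]))
```

```text
t 9.5 p [ 609.9 -205.2  107. ] [-179.9    0.2   97. ] j [-18.5  26.6  -6.7  56.7  -0.2 -25.5] F [0.9 0.4 0.2] w 55.7
2790 c [ 625.9 -204.2] size [60.2 30.2] ang 7.1 z 36.7 [189. 154.  69.]
244 c [ 550.8 -293.6] size [21.4 12.7] ang 0.2 z 20.7 [ 30.  76. 153.]
1581 c [ 581.5 -209.7] size [30.9 30.1] ang 6.4 z 24.8 [188. 154.  68.]
(array([-1.000e-04,  5.000e-04,  1.013e-01]), array([ 0.0014,  0.0052, -0.0025]))
```

step_arm:
  plan:
    - [[0.35,0,0.001,0.04,0,0,0],[0.35,0,0.001,0.08,0,0,0],[0.35,0,0.001,0.099,0,0,0],[0.35,0,0.001,0.099,0,0,0],[1,0,0.001,0.099,0,0,0],[1,0,0.001,0.099,0,0,0],[1,0,0.001,0.099,0,0,0],[1,0,0.001,0.099,0,0,0],[1,0,0.001,0.099,0,0,0],[1,0,0.001,0.06,0,0,0],[1,0,0.001,0.02,0,0,0],[1,0,0.001,-0.02,0,0,0]]
  force: 60

```text
time: 10.55
eef_pos: [611.6, -204.4, 131.3]
eef_rot: [180.0, 0.3, 97.1]
wrist_force: [0.7, -0.5, -4.1]
width: 29.3
```

Run:
```python
from h import *
st()
c,s=np.cos(np.radians(30.8)),np.sin(np.radians(30.8));X=np.array([c,s]);Y=np.array([-s,c]);O=np.array([653,434.])
w=O-195*X-60*Y;print(w,rel([*w,225],[180,0,30.8]))
```

```text
t 10.55 p [ 611.6 -204.4  131.3] [180.    0.3  97.1] j [-18.4  25.6  -4.9  59.3  -0.2 -25.4] F [ 0.7 -0.5 -4.1] w 29.3
[516.22539199 282.61404753] (array([ 0.4946, -0.0348, -0.0962]), array([0.0035, 0.0039, 1.1564]))
```

step_arm:
  plan:
    - [[1,0.04,0,-0.03,0,0,0.08],[1,0.08,0,-0.07,0,0,0.2],[1,0.12,-0.01,-0.096,0,0,0.32],[1,0.495,-0.035,-0.096,0,0,0.44],[1,0.495,-0.035,-0.096,0,0,0.56],[1,0.495,-0.035,-0.096,0,0,0.68],[1,0.495,-0.035,-0.096,0,0,0.8],[1,0.495,-0.035,-0.096,0,0,0.92],[1,0.495,-0.035,-0.096,0,0,1.04],[1,0.495,-0.035,-0.096,0,0,1.156],[1,0.495,-0.035,-0.096,0,0,1.156],[1,0.495,-0.035,-0.096,0,0,1.156]]

```text
time: 11.55
eef_pos: [524.0, 242.1, 224.6]
eef_rot: [179.7, -0.0, 30.7]
wrist_force: [1.0, 0.6, -4.5]
width: 28.7
```

Run:
```python
from h import *
st();print(rel([516.2,282.6,220],[180,0,30.8]))
```

```text
t 11.55 p [524.  242.1 224.6] [179.7  -0.   30.7] j [25.  15.6 -6.8 67.6 -0.3 84.2] F [ 1.   0.6 -4.5] w 28.7
(array([ 0.014 , -0.0388,  0.0044]), array([ 0.0051, -0.0006, -0.0011]))
```

step_arm:
  plan:
    - [[1,0.014,-0.039,0,0,0,0],[1,0.014,-0.039,0.01,0,0,0],[1,0.014,-0.039,0.045,0,0,0],[1,0.014,-0.039,0.085,0,0,0],[1,0.014,-0.039,0.105,0,0,0],[1,0.014,-0.039,0.118,0,0,0],[1,0.014,-0.039,0.118,0,0,0],[1,0.014,-0.039,0.118,0,0,0],[0.42,0.014,-0.039,0.118,0,0,0],[0.42,0.014,-0.039,0.118,0,0,0],[0.42,0.014,-0.039,0.118,0,0,0]]

```text
time: 12.47
eef_pos: [516.6, 282.2, 107.0]
eef_rot: [179.7, -0.1, 30.7]
wrist_force: [0.4, -0.1, -0.5]
width: 49.5
```

step_arm:
  plan:
    - [[0.42,0,0,-0.04,0,0,0],[0.42,0,0,-0.08,0,0,0],[0.42,0,0,-0.12,0,0,0],[0.42,0,0,-0.14,0,0,0],[0.42,0,0,-0.14,0,0,0]]

```text
time: 12.88
eef_pos: [518.8, 284.1, 253.2]
eef_rot: [179.7, -0.6, 30.7]
wrist_force: [-0.2, 0.7, -0.2]
width: 49.6
```

Run:
```python
from h import *
st();im,P=wshot('w7');comps(P,110,141,(380,600,200,500),im=im,minn=300)
im,d=bot.get_image('top');comps(cloud('top',d),25,60,(400,660,-240,160),minn=15)
c,s=np.cos(np.radians(30.8)),np.sin(np.radians(30.8));X=np.array([c,s]);Y=np.array([-s,c]);O=np.array([653,434.])
for cx,cy in((-385,0),(-345,0)):
  w=O+cx*X+cy*Y;print(w,rel([*w,200],[180,0,120.8]),rel([*w,200],[180,0,30.8]))
```

```text
t 12.88 p [518.8 284.1 253.2] [179.7  -0.6  30.7] j [28.9 16.1 -2.4 70.9 -0.3 88.2] F [-0.2  0.7 -0.2] w 49.6
2938 c [457.6 393.5] size [26.5 92.7] ang 30.8 z 131.8 [173. 185. 205.]
1610 c [436.8 299.1] size [  1.8 221.5] ang 31.0 z 126.6 [66. 53. 34.]
1064 c [398.8 257. ] size [33.7 77.7] ang 48.6 z 137.1 [212. 220. 218.]
3050 c [515.7 285.8] size [30.1 90. ] ang 30.7 z 131.4 [210. 175.  80.]
1017 c [568.2 218.3] size [74.5  2.9] ang 31.2 z 127.4 [92. 73. 46.]
189 c [ 608.5 -112. ] size [55.6 45.6] ang 85.0 z 49.0 
137 c [462.1 125.5] size [67.8 26.4] ang 85.9 z 35.5 
98 c [ 426.6 -112.2] size [38.9 37.3] ang 1.3 z 49.3 
[322.30043968 236.86349702] (array([-0.1908, -0.0599,  0.0469]), array([ 0.0069,  0.0016, -1.5721])) (array([-0.1908, -0.0599,  0.0469]), array([ 0.0054, -0.0034, -0.0013]))
[356.65883556 257.34521162] (array([-0.1508, -0.06  ,  0.0471]), array([ 0.0069,  0.0016, -1.5721])) (array([-0.1508, -0.06  ,  0.0471]), array([ 0.0054, -0.0034, -0.0013]))
```

View pics/w7.png

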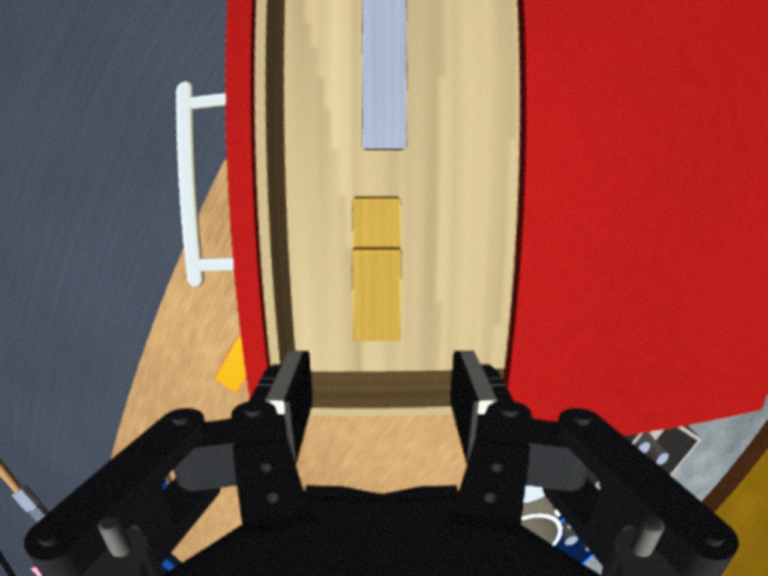

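Both blocks lie in the drawer (parallel px 385,75; brass 376,270). Next: shut the drawer.

step_arm:
  plan:
    - [[1,-0.04,-0.02,0,0,0,0],[1,-0.08,-0.04,0,0,0,0],[1,-0.12,-0.06,0,0,0,0],[1,-0.156,-0.06,0,0,0,0],[1,-0.156,-0.06,0.01,0,0.01,0],[1,-0.156,-0.06,0.05,0,0.01,0],[1,-0.156,-0.06,0.09,0,0.01,0],[1,-0.156,-0.06,0.13,0,0.01,0],[1,-0.156,-0.06,0.13,0,0.01,0],[1,-0.156,-0.06,0.13,0,0.01,0]]

```text
time: 13.82
eef_pos: [349.7, 252.4, 114.6]
eef_rot: [179.7, -0.3, 30.7]
wrist_force: [0.7, 0.2, 1.0]
width: 0.3
```

```bash
cat >> h.py <<'E'
def ch(p):
    c,s=np.cos(np.radians(30.8)),np.sin(np.radians(30.8));q=np.array(p[:2])-[653,434.];return np.array([q@[c,s],q@[-s,c]]).round(1)
E
python3 - <<'E'
from h import *
st();print(ch(bot.sense()['eef_pos']))
E
```

```text
t 13.82 p [349.7 252.4 114.6] [179.7  -0.3  30.7] j [ 36.1   4.6 -35.3  49.7  -0.4  95.4] F [0.7 0.2 1. ] w 0.3
[-353.5   -0.7]
```

step_arm:
  plan:
    - [[1,0.01,0,0,0,0,0],[1,0.018,0,0,0,0,0],[1,0.027,0,0,0,0,0],[1,0.037,0,0,0,0,0],[1,0.05,0,0,0,0,0],[1,0.064,0,0,0,0,0],[1,0.08,0,0,0,0,0],[1,0.096,0,0,0,0,0],[1,0.112,0,0,0,0,0],[1,0.126,0,0,0,0,0],[1,0.138,0,0,0,0,0],[1,0.148,0,0,0,0,0]]

```text
time: 14.82
eef_pos: [477.3, 328.8, 116.3]
eef_rot: [179.7, -0.3, 30.7]
wrist_force: [-7.1, -1.3, 1.7]
width: 0.1
```

step_arm:
  plan:
    - [[1,0.005,0,0,0,0,0],[1,0.01,0,0,0,0,0],[1,0.014,0,0,0,0,0],[1,0.018,0,0,0,0,0],[1,0.02,0,0,0,0,0],[1,0.02,0,0,0,0,0]]

```text
time: 15.32
eef_pos: [494.1, 339.0, 116.7]
eef_rot: [179.8, -0.1, 30.7]
wrist_force: [-4.9, -1.8, -2.4]
width: 0.1
```

Run:
```python
from h import *
st();print(ch(bot.sense()['eef_pos']))
```

```text
t 15.32 p [494.1 339.  116.7] [ 1.798e+02 -1.000e-01  3.070e+01] j [ 34.6  21.6 -13.   55.3  -0.3  93.8] F [-4.9 -1.8 -2.4] w 0.1
[-185.1   -0.2]
```

Push on until the force rises (stop reached).

step_arm:
  plan:
    - [[1,0.003,0,0,0,0,0],[1,0.005,0,0,0,0,0],[1,0.007,0,0,0,0,0],[1,0.007,0,0,0,0,0]]

```text
time: 15.65
eef_pos: [494.4, 339.2, 116.5]
eef_rot: [179.8, 0.6, 30.8]
wrist_force: [-21.7, -11.1, 12.8]
width: -0.1
```

step_arm:
  plan:
    - [[1,0.003,0,0,0,0,0],[1,0.005,0,0,0,0,0],[1,0.007,0,0,0,0,0],[1,0.007,0,0,0,0,0]]

```text
time: 15.98
eef_pos: [494.3, 339.1, 116.6]
eef_rot: [179.8, 1.4, 30.8]
wrist_force: [-22.8, -13.8, 16.2]
width: -0.0
```

Run:
```python
from h import *
st();print(ch(bot.sense()['eef_pos']))
```

```text
t 15.98 p [494.3 339.1 116.6] [179.8   1.4  30.8] j [ 34.5  22.9 -11.1  57.4  -0.1  93.7] F [-22.8 -13.8  16.2] w -0.0
[-185.    -0.2]
```

step_arm:
  plan:
    - [[1,-0.02,0,0,0,0,0],[1,-0.05,0,0,0,0,0],[1,-0.05,0,-0.04,0,0,0],[0.5,-0.05,0,-0.08,0,0,0],[0,-0.05,0,-0.1,0,0,0]]

```text
time: 16.4
eef_pos: [454.7, 316.0, 222.8]
eef_rot: [179.8, 1.1, 30.8]
wrist_force: [1.0, 1.1, 0.1]
width: 23.4
```

Run:
```python
from h import *
st();print(rel([590,-107,220],[180,0,84.6]))
```

```text
t 16.4 p [454.7 316.  222.8] [179.8   1.1  30.8] j [34.9 14.1 -9.  68.  -0.1 94.1] F [1.  1.1 0.1] w 23.4
(array([-0.1   ,  0.4326,  0.0062]), array([-0.0054,  0.0187, -0.9395]))
```

step_arm:
  plan:
    - [[0,-0.1,0.433,0.006,0,0.019,-0.1],[0,-0.1,0.433,0.006,0,0.019,-0.22],[0,-0.1,0.433,0.006,0,0.019,-0.34],[0,-0.1,0.433,0.006,0,0.019,-0.46],[0,-0.1,0.433,0.006,0,0.019,-0.58],[0,-0.1,0.433,0.006,0,0.019,-0.7],[0,-0.1,0.433,0.006,0,0.019,-0.82],[0,-0.1,0.433,0.006,-0.005,0.019,-0.94],[0,-0.1,0.433,0.006,-0.005,0.019,-0.94],[0,-0.1,0.433,0.006,-0.005,0.019,-0.94],[0,-0.1,0.433,0.006,-0.005,0.019,-0.94],[0,-0.1,0.433,0.006,-0.005,0.019,-0.94]]

```text
time: 17.4
eef_pos: [593.3, -113.2, 221.8]
eef_rot: [179.7, 0.1, 84.4]
wrist_force: [0.3, 0.5, -0.5]
width: 85.3
```

Run:
```python
from h import *
st();im,P=wshot('w8');comps(P,44,56,(540,680,-300,-50),im=im)
print(rel([608,-107,110],[180,0,84.6]))
print('vise');comps(P,107,122,(330,700,-480,-230));comps(P,64,76,(450,640,-450,-230))
```

```text
t 17.4 p [ 593.3 -113.2  221.8] [1.797e+02 1.000e-01 8.440e+01] j [-10.7  18.4  -3.4  68.   -0.1  -5.1] F [ 0.3  0.5 -0.5] w 85.3
1985 c [ 608.4 -106.6] size [56.2 43.9] ang 84.7 z 50.7 [204. 221. 227.]
(array([0.0076, 0.0137, 0.1115]), array([ 0.004 ,  0.002 , -0.0049]))
vise
172 c [ 381.2 -314.2] size [12.4 29.9] ang 58.6 z 108.3 
146 c [ 405.2 -319.9] size [28.   9.7] ang 57.1 z 108.8 
1101 c [ 441.1 -291.3] size [89.8 21.4] ang 60.4 z 115.7 
3713 c [ 483.1 -316.6] size [101.9  50.6] ang 60.5 z 115.9 
2104 c [ 589.1 -374.4] size [97.9 41.6] ang 60.8 z 115.8 
363 c [ 465.6 -282.9] size [52.3 19.7] ang 67.6 z 71.0 
2670 c [ 544. -345.] size [93.8 75.4] ang 57.8 z 71.0 
70 c [ 542.  -443.4] size [16.9  9.4] ang 6.2 z 69.6
```

step_arm:
  plan:
    - [[0,0.007,0.0145,0.04,0.004,0,-0.005],[0,0.007,0.0145,0.08,0.004,0,-0.005],[0,0.007,0.0145,0.12,0.004,0,-0.005],[0,0.007,0.0145,0.16,0.004,0,-0.005],[0,0.007,0.0145,0.19,0.004,0,-0.005],[0,0.007,0.0145,0.21,0.004,0,-0.005],[0,0.007,0.0145,0.21,0.004,0,-0.005],[1,0.007,0.0145,0.21,0.004,0,-0.005],[1,0.007,0.0145,0.21,0.004,0,-0.005],[1,0.007,0.0145,0.21,0.004,0,-0.005],[1,0.007,0.0145,0.21,0.004,0,-0.005],[1,0.007,0.0145,0.21,0.004,0,-0.005]]
  force: 60

```text
time: 18.45
eef_pos: [611.7, -107.9, 14.5]
eef_rot: [179.7, 0.1, 84.6]
wrist_force: [-0.2, 1.8, 6.9]
width: 55.4
```

step_arm:
  plan:
    - [[1,0,0,-0.04,0,0,0],[1,0,0,-0.08,0,0,0],[1,0,0,-0.12,0,0,0],[1,0,0,-0.16,0,0,0],[1,0,0,-0.19,0,0,0.1],[1,0,0,-0.21,0,0,0.2]]

```text
time: 18.95
eef_pos: [611.8, -107.8, 229.5]
eef_rot: [179.4, 0.0, 72.9]
wrist_force: [0.6, -0.5, -3.7]
width: 55.6
```

Run:
```python
from h import *
st();print(rel([536,-346,215],[180,0,60.4]))
```

```text
t 18.95 p [ 611.8 -107.8  229.5] [179.4   0.   72.9] j [-10.   19.8  -0.4  69.2  -0.1   7.2] F [ 0.6 -0.5 -3.7] w 55.6
(array([-0.2499, -0.0026,  0.0145]), array([ 0.011 , -0.0012,  0.218 ]))
```

step_arm:
  plan:
    - [[1,-0.04,0,0.01,0,0,0.08],[1,-0.08,0,0.01,0,0,0.15],[1,-0.12,0,0.01,0,0,0.22],[1,-0.16,0,0.01,0.011,0,0.22],[1,-0.2,-0.002,0.01,0.011,0,0.22],[1,-0.24,-0.002,0.01,0.011,0,0.22],[1,-0.25,-0.002,0.01,0.011,0,0.22],[1,-0.25,-0.002,0.01,0.011,0,0.22]]

```text
time: 19.62
eef_pos: [534.8, -349.6, 219.7]
eef_rot: [180.0, 0.0, 60.0]
wrist_force: [0.4, 1.1, -4.2]
width: 55.1
```

Run:
```python
from h import *
st();im,P=wshot('w9')
print('vise');comps(P,110,122,(330,700,-480,-230),im=im);comps(P,64,76,(450,640,-450,-230));
print('held');s=bot.sense()['eef_pos'];comps(P,s[2]+20,s[2]+45,(480,600,-400,-290),im=im)
for q in('vise','vise_seat','vise_jaw'):
    for r in bot.pinpoint('wrist',q)[:1]: u,v=np.round(r['pixel']).astype(int);print(q,r['p'],u,v,P[v,u])
```

```text
t 19.62 p [ 534.8 -349.6  219.7] [180.   0.  60.] j [-33.2  22.5   2.1  69.7  -0.   -3.2] F [ 0.4  1.1 -4.2] w 55.1
vise
1889 c [ 442.9 -294.3] size [89.1 15.8] ang 60.5 z 115.6 [ 37.  82. 160.]
6967 c [ 483.1 -316.9] size [100.3  50.1] ang 60.3 z 115.8 [175. 188. 211.]
71 c [ 457.4 -393.3] size [ 2.1 13.2] ang 69.5 z 116.2 [27. 28. 28.]
57 c [ 538.  -443.2] size [10.5  3.6] ang 37.5 z 115.2 [30. 30. 30.]
355 c [ 466.6 -278.6] size [29.7 11.7] ang 60.7 z 70.8 
41 c [ 457.1 -393.5] size [ 3.  13.3] ang 75.5 z 69.6 
3544 c [ 530.5 -344. ] size [80.4 47.4] ang 60.3 z 70.8 
71 c [ 541.4 -443.7] size [16.1  8.1] ang 13.5 z 69.9 
held
14283 c [ 532.2 -348.3] size [83.  45.5] ang 59.9 z 255.9 [194. 203. 205.]
vise 0.91 262 162 [ 523.34023499 -333.72862471   70.79566076]
vise_seat 0.85 259 179 [ 536.88953646 -344.93212907   71.48489356]
vise_jaw 0.88 256 145 [ 500.3482143  -327.73639429  116.41371943]
```

View pics/w9.png

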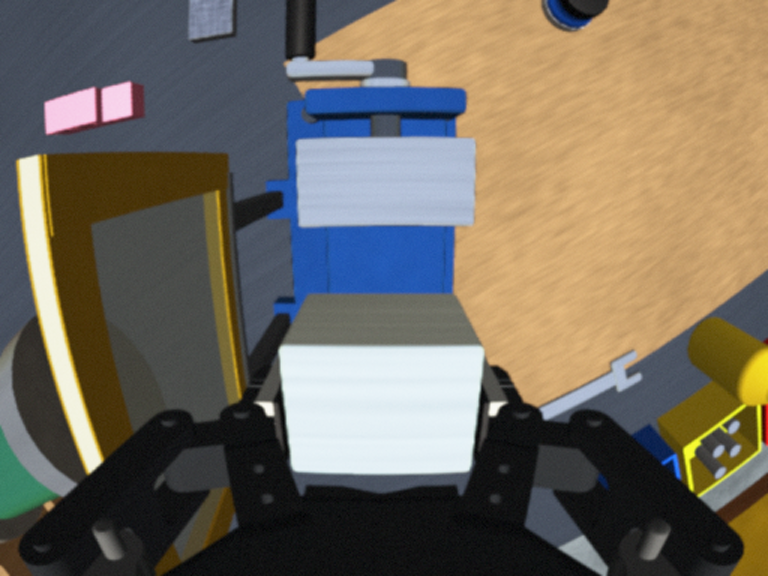

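View: vise with crank arm pointing to -y (handle px 300,30), blank held square above the bed; guard clear at left. Aim now.

Run:
```python
from h import *
print(rel([541,-350,130],[180,0,60.4]),rel([541,-350,85.5],[180,0,60.4]))
```

```text
(array([-0.0023,  0.0062,  0.0896]), array([-0.0004, -0.0016, -0.001 ])) (array([-0.0023,  0.0062,  0.1341]), array([-0.0004, -0.0016, -0.001 ]))
```

Run:
```python
from h import *
st();im,P=wshot();comps(P,110,122,(330,700,-480,-230),im=im);s=bot.sense()['eef_pos'];comps(P,s[2]+20,s[2]+45,(480,600,-400,-290),im=im)
print(rel([541,-350,85.5],[180,0,60.4]))
```

```text
t 19.82 p [ 536.7 -345.1  219.6] [-1.80e+02 -1.00e-01  6.03e+01] j [-32.8  22.4   2.   69.7   0.1  -3.1] F [ 0.4  0.7 -3.2] w 55.3
1845 c [ 443.2 -294.4] size [90.1 15.1] ang 60.7 z 115.6 [ 35.  81. 160.]
6931 c [ 482.7 -316.7] size [100.5  49.6] ang 60.6 z 115.8 [175. 188. 210.]
73 c [ 455.4 -394.3] size [16.2  7.8] ang 3.5 z 116.0 [28. 29. 30.]
66 c [ 539.4 -443.1] size [12.3  5.8] ang 24.5 z 116.0 [29. 29. 30.]
14277 c [ 534.1 -343.6] size [82.9 45. ] ang 60.2 z 255.8 [194. 203. 205.]
(array([-0.0026,  0.0062,  0.1342]), array([-0.0003, -0.0015, -0.0004]))
```

step_arm:
  plan:
    - [[1,-0.0025,0.006,0.02,0,0,0],[1,-0.0025,0.006,0.04,0,0,0],[1,-0.0025,0.006,0.07,0,0,0],[1,-0.0025,0.006,0.1,0,0,0],[1,-0.0025,0.006,0.12,0,0,0],[1,-0.0025,0.006,0.125,0,0,0],[1,-0.0025,0.006,0.125,0,0,0],[1,-0.0025,0.006,0.125,0,0,0]]

```text
time: 20.53
eef_pos: [541.8, -349.5, 95.7]
eef_rot: [180.0, -0.1, 60.4]
wrist_force: [-0.4, -0.3, -3.5]
width: 55.0
```

```bash
cat >> h.py <<'E'
def vi(p,O=(532,-345),a=-29.6):
    c,s=np.cos(np.radians(a)),np.sin(np.radians(a));q=np.array(p[:2])-O;return np.array([q@[c,s],q@[-s,c]]).round(1)
E
python3 - <<'E'
from h import *
st();print(vi(bot.sense()['eef_pos']))
im,P=wshot('w10');comps(P,110,119,(330,700,-480,-230),im=im)
E
```

```text
t 20.53 p [ 541.8 -349.5   95.7] [ 1.80e+02 -1.00e-01  6.04e+01] j [-32.9  27.2  -7.4  55.4   0.1  -3.3] F [-0.4 -0.3 -3.5] w 55.0
[10.7  1. ]
6686 c [ 443.7 -294. ] size [90.5 15.3] ang 60.4 z 115.6 [ 26.  65. 132.]
25934 c [ 483.3 -316.7] size [100.   49.7] ang 60.4 z 115.8 [154. 166. 188.]
294 c [ 455.4 -394.2] size [16.8  8.6] ang 4.8 z 114.5 [22. 23. 23.]
821 c [ 520.2 -337.3] size [54.4  1.6] ang 60.4 z 114.7 [93. 94. 86.]
41 c [ 516.3 -372.6] size [3.1 1. ] ang 60.3 z 115.7 [72. 77. 82.]
125 c [ 552.5 -314.1] size [11.3  3. ] ang 31.8 z 115.5 [53. 51. 46.]
81 c [ 516.9 -380.1] size [4.9 1.6] ang 57.5 z 115.0 [20. 23. 29.]
1166 c [ 574.8 -368. ] size [67.6 10.1] ang 60.6 z 115.3 [132. 142. 157.]
```

step_arm:
  plan:
    - [[1,0,0,0.004,0,0,0],[1,0,0,0.008,0,0,0],[1,0,0,0.011,0,0,0],[1,0,0,0.011,0,0,0],[1,0,0,0.011,0,0,0]]

```text
time: 21.0
eef_pos: [542.1, -350.0, 85.4]
eef_rot: [179.9, -0.1, 60.4]
wrist_force: [-0.3, -0.5, -2.8]
width: 55.4
```

step_arm:
  plan:
    - [[0.2,0,0,0,0,0,0],[0.2,0,0,0,0,0,0],[0.2,0,0,0,0,0,0],[0.2,0,0,0,0,0,0],[0.2,0,0,-0.04,0,0,0],[0.2,0,0,-0.08,0,0,0],[0.2,0,0,-0.12,0,0,0],[0.2,0,0,-0.15,0,0,0],[0.2,0,0,-0.15,0,0,0]]

```text
time: 21.75
eef_pos: [544.9, -352.1, 243.8]
eef_rot: [179.2, -0.0, 60.4]
wrist_force: [0.1, -1.0, 0.3]
width: 68.0
```

Run:
```python
from h import *
st();im,P=wshot('w11');comps(P,110,124,(330,700,-480,-230),im=im);comps(P,85,106,(340,430,-350,-230),im=im)
O=np.array([532.3,-344.4]);
for r in bot.pinpoint('wrist','crank_grip')[:2]: u,v=np.round(r['pixel']).astype(int);print(r['p'],u,v,P[v,u],vi(P[v,u]))
```

```text
t 21.75 p [ 544.9 -352.1  243.8] [179.2  -0.   60.4] j [-32.9  22.4   5.2  72.    0.1  -3.3] F [ 0.1 -1.   0.3] w 68.0
1579 c [ 443.  -294.8] size [89.9 15.4] ang 60.4 z 115.5 [ 44.  94. 178.]
5935 c [ 483.1 -317.1] size [100.6  50.3] ang 60.4 z 115.8 [193. 207. 227.]
59 c [ 457.  -393.6] size [ 5.  13.7] ang 80.6 z 117.1 [31. 32. 33.]
2822 c [ 539.1 -348.7] size [56.2 43.6] ang 60.3 z 120.8 [235. 244. 246.]
3707 c [ 588.5 -376.6] size [100.5  41.1] ang 60.5 z 115.7 [190. 203. 222.]
74 c [ 542.1 -443.1] size [14.   6.4] ang 4.3 z 115.8 [34. 35. 36.]
176 c [ 380.  -315.2] size [17.8 35.9] ang 60.3 z 103.9 [54. 54. 56.]
484 c [ 416.6 -305. ] size [70.1 15.8] ang 61.2 z 104.0 [128. 130. 136.]
```

View pics/w11.png

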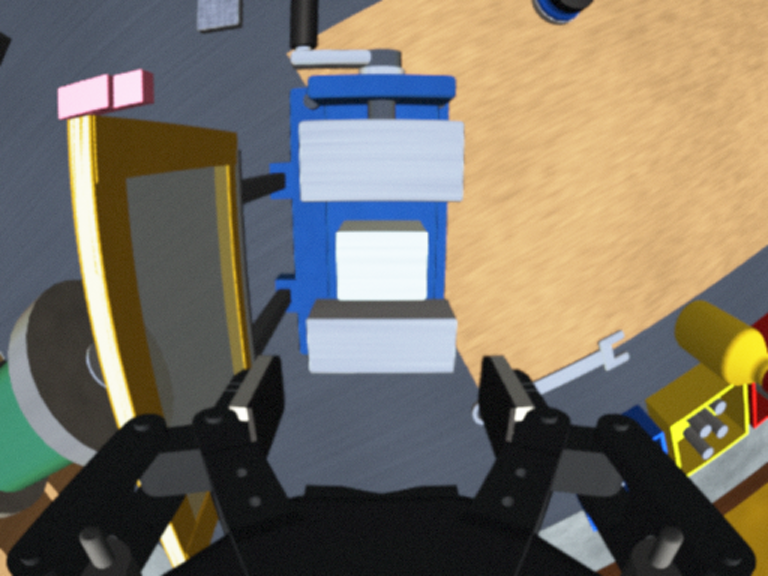

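Blank stands square between the jaws (px 382,265), centred to under 1 mm. Now to the crank.

Run:
```python
from h import *
st();print(rel([376,-257,235],[173,0,60.5]),rel([352,-299,210],[173,0,60.5]))
```

```text
t 21.85 p [ 542.8 -350.7  237.6] [ 1.796e+02 -1.000e-01  6.040e+01] j [-32.9  22.6   4.7  71.7   0.1  -3.3] F [-1.1  0.8 -0.3] w 68.1
(array([-0.0008, -0.1914,  0.0014]), array([-0.116 , -0.001 , -0.0015])) (array([-0.0492, -0.1917,  0.0263]), array([-0.116 , -0.001 , -0.0015]))
```

step_arm:
  plan:
    - [[0,0,-0.04,0,-0.03,0,0],[0,0,-0.08,0,-0.06,0,0],[0,0,-0.12,0,-0.09,0,0],[0,0,-0.16,0,-0.116,0,0],[0,-0.01,-0.191,0,-0.116,0,-0.001],[0,-0.03,-0.191,0.01,-0.116,0,-0.001],[0,-0.049,-0.191,0.026,-0.116,0,-0.001],[0,-0.049,-0.191,0.026,-0.116,0,-0.001],[0,-0.049,-0.191,0.026,-0.116,0,-0.001],[0,-0.049,-0.191,0.026,-0.116,0,-0.001]]

```text
time: 22.68
eef_pos: [352.4, -298.6, 209.6]
eef_rot: [173.1, -0.1, 60.5]
wrist_force: [-0.7, -0.4, -0.4]
width: 85.3
```

```bash
cat > cr.py <<'E'
from h import *
st();im,P=wshot('w12')
V=np.full(P.shape,np.nan);a=np.radians(-29.5);q=P[...,:2]-[532.2,-344.8]
V[...,0]=q@[np.cos(a),np.sin(a)];V[...,1]=q@[-np.sin(a),np.cos(a)];V[...,2]=P[...,2]
m=(V[...,0]>-200)&(V[...,0]<-118)&(abs(V[...,1])<80)&(V[...,2]>30)&(V[...,2]<160)
for lo,hi in((-195,-185),(-185,-175),(-175,-165),(-165,-150),(-150,-136),(-136,-118)):
    k=m&(V[...,0]>lo)&(V[...,0]<hi);Q=V[k]
    if len(Q)>20:print(lo,len(Q),'y',np.percentile(Q[:,1],[2,50,98]).round(1),'z',np.percentile(Q[:,2],[2,50,98]).round(1),'x',Q[:,0].min().round(1))
E
python3 cr.py
```

```text
t 22.68 p [ 352.4 -298.6  209.6] [ 1.731e+02 -1.000e-01  6.050e+01] j [-41.4  -2.1 -29.4  56.    1.5 -11.7] F [-0.7 -0.4 -0.4] w 85.3
-195 263 y [-58.2 -49.6 -41.2] z [ 98.7 106.4 109.6] x -195.0
-185 219 y [-57.5 -49.7 -41.1] z [102.8 107.5 109.6] x -184.9
-175 212 y [-57.6 -48.8 -41. ] z [102.8 107.6 109.4] x -175.0
-165 304 y [-57.8 -48.9 -40.8] z [101.2 107.4 109.5] x -164.9
-150 281 y [-58.1 -49.8 -40.6] z [ 99.5 107.5 109.7] x -150.0
-136 1273 y [-56.3 -20.2  10.5] z [ 83.9 104.2 109.8] x -135.9
```

View pics/w12.png

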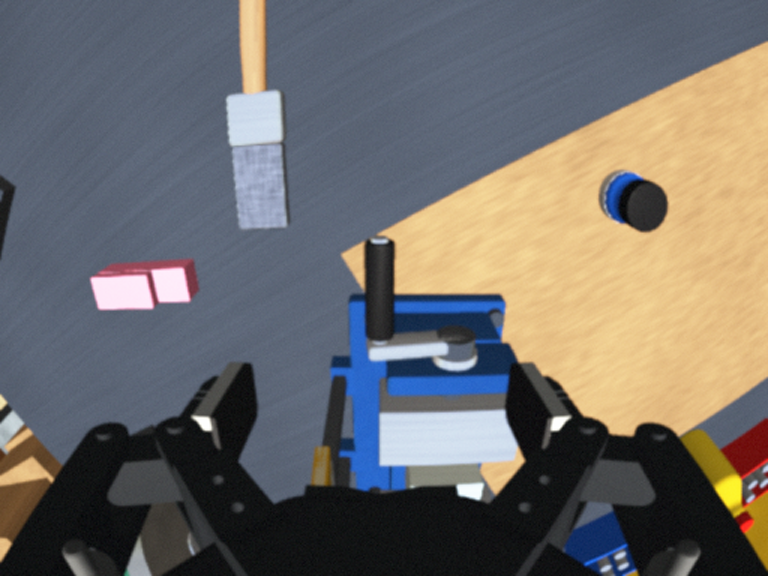

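Handle seen at px (380,290), pointing at -y, crank ≈1.41 rad; consistent with the jaw face at -31 mm.

```bash
cat >> h.py <<'E'
A=np.radians(-29.5);VX=np.array([np.cos(A),np.sin(A),0]);VY=np.array([-np.sin(A),np.cos(A),0])
def hand(q): return np.array([532.2,-344.8,92])-177*VX-50*np.sin(q)*VY+np.array([0,0,50*np.cos(q)])
TZ=Ro.from_euler('xyz',[173,0,60.5],degrees=True).apply([0,0,1])
def qnow(off):
    p=bot.sense()['eef_pos']-off-np.array([532.2,-344.8,92]);y=p@VY;z=p[2];return np.arctan2(-y,z)%(2*np.pi),np.hypot(y,z),p@VX
E
python3 - <<'E'
from h import *
p=hand(1.41)+17*TZ;print(p,rel(p,[173,0,60.5]))
E
```

```text
[ 355.64665903 -301.61763234   83.131931  ] (array([-0.0014, -0.0115,  0.1264]), array([-0.0009, -0.0015, -0.0003]))
```

step_arm:
  plan:
    - [[0,-0.001,-0.0115,0.03,0,0,0],[0,-0.001,-0.0115,0.06,0,0,0],[0,-0.001,-0.0115,0.1,0,0,0],[0,-0.001,-0.0115,0.12,0,0,0],[0,-0.001,-0.0115,0.127,0,0,0],[0,-0.001,-0.0115,0.127,0,0,0],[1,-0.001,-0.0115,0.127,0,0,0],[1,-0.001,-0.0115,0.127,0,0,0],[1,-0.001,-0.0115,0.127,0,0,0],[1,-0.001,-0.0115,0.127,0,0,0],[1,-0.001,-0.0115,0.127,0,0,0],[1,-0.001,-0.0115,0.127,0,0,0]]
  force: 80

```text
time: 23.73
eef_pos: [356.3, -301.7, 83.3]
eef_rot: [173.0, -0.1, 60.5]
wrist_force: [-0.1, -0.6, 1.8]
width: 15.5
```

Run:
```python
from h import *
st();s=bot.sense();print(s['eef_pos']-hand(1.41),17*TZ)
off=s['eef_pos']-hand(1.41);np.save('off.npy',off)
R0=Ro.from_euler('xyz',s['eef_rot'],degrees=True)
for q in 1.41+np.arange(1,13)*0.25: print(round(q,2),(R0.inv().apply(hand(q)-hand(1.41))/1000).round(4).tolist())
```

```text
t 23.73 p [ 356.3 -301.7   83.3] [ 1.73e+02 -1.00e-01  6.05e+01] j [-41.3   5.2 -40.   37.9   1.5 -11.7] F [-0.1 -0.6  1.8] w 15.5
[  2.47238413  -1.06990495 -16.72228896] [  1.80318451  -1.02019271 -16.87328458]
1.66 [-0.0005, -0.0015, 0.0124]
1.91 [0.0022, -0.003, 0.0245]
2.16 [0.0077, -0.0044, 0.0355]
2.41 [0.0159, -0.0055, 0.0449]
2.66 [0.0261, -0.0064, 0.052]
2.91 [0.0378, -0.0069, 0.0563]
3.16 [0.0502, -0.0071, 0.0576]
3.41 [0.0625, -0.0069, 0.0559]
3.66 [0.0741, -0.0063, 0.0511]
3.91 [0.084, -0.0054, 0.0437]
4.16 [0.0919, -0.0042, 0.0341]
4.41 [0.0971, -0.0028, 0.0228]
```

step_arm:
  plan:
    - [[1,-0.0005,-0.0015,0.0124,0,0,0],[1,0.0022,-0.003,0.0245,0,0,0],[1,0.0077,-0.0044,0.0355,0,0,0],[1,0.0159,-0.0055,0.0449,0,0,0],[1,0.0261,-0.0064,0.052,0,0,0],[1,0.0378,-0.0069,0.0563,0,0,0],[1,0.0502,-0.0071,0.0576,0,0,0],[1,0.0625,-0.0069,0.0559,0,0,0],[1,0.0741,-0.0063,0.0511,0,0,0],[1,0.084,-0.0054,0.0437,0,0,0],[1,0.0919,-0.0042,0.0341,0,0,0],[1,0.0971,-0.0028,0.0228,0,0,0]]

```text
time: 24.73
eef_pos: [404.2, -217.3, 60.7]
eef_rot: [173.0, 0.0, 60.5]
wrist_force: [-0.4, -5.4, -3.2]
width: 15.7
```

```bash
cat > nx.py <<'E'
from h import *
import sys
st();off=np.load('off.npy');s=bot.sense();q,r,x=qnow(off);print('q',q,'r',r,'x',x)
R0=Ro.from_euler('xyz',s['eef_rot'],degrees=True);rv=(R0.inv()*Ro.from_euler('xyz',[173,0,60.5],degrees=True)).as_rotvec();print('rv',rv.round(3))
n=int(sys.argv[1]) if len(sys.argv)>1 else 12; dq=float(sys.argv[2]) if len(sys.argv)>2 else .26
print([[1]+(R0.inv().apply(hand(k)+off-s['eef_pos'])/1000).round(4).tolist()+[0,0,0] for k in q+np.arange(1,n+1)*dq])
E
python3 nx.py
```

```text
t 24.73 p [ 404.2 -217.3   60.7] [173.    0.   60.5] j [-28.1   6.  -42.7  34.2  -0.2   1.4] F [-0.4 -5.4 -3.2] w 15.7
q 4.415741885043579 r 49.830306078702684 x -176.8902591080751
rv [ 0.001  0.    -0.   ]
[[1, 0.0023, 0.0014, -0.0127, 0, 0, 0], [1, 0.0011, 0.003, -0.0255, 0, 0, 0], [1, -0.0034, 0.0045, -0.0375, 0, 0, 0], [1, -0.0109, 0.0058, -0.048, 0, 0, 0], [1, -0.0208, 0.0068, -0.0563, 0, 0, 0], [1, -0.0325, 0.0075, -0.0618, 0, 0, 0], [1, -0.0453, 0.0078, -0.064, 0, 0, 0], [1, -0.0582, 0.0077, -0.063, 0, 0, 0], [1, -0.0704, 0.0072, -0.0586, 0, 0, 0], [1, -0.0811, 0.0063, -0.0513, 0, 0, 0], [1, -0.0895, 0.0051, -0.0416, 0, 0, 0], [1, -0.0952, 0.0036, -0.03, 0, 0, 0]]
```

Works. The crank is at 4.42; continuing.

step_arm:
  plan:
    - [[1,0.0023,0.0014,-0.0127,0,0,0],[1,0.0011,0.003,-0.0255,0,0,0],[1,-0.0034,0.0045,-0.0375,0,0,0],[1,-0.0109,0.0058,-0.048,0,0,0],[1,-0.0208,0.0068,-0.0563,0,0,0],[1,-0.0325,0.0075,-0.0618,0,0,0],[1,-0.0453,0.0078,-0.064,0,0,0],[1,-0.0582,0.0077,-0.063,0,0,0],[1,-0.0704,0.0072,-0.0586,0,0,0],[1,-0.0811,0.0063,-0.0513,0,0,0],[1,-0.0895,0.0051,-0.0416,0,0,0],[1,-0.0952,0.0036,-0.03,0,0,0]]

```text
time: 25.73
eef_pos: [357.0, -300.7, 90.5]
eef_rot: [172.9, -0.0, 60.4]
wrist_force: [3.8, 4.9, 1.1]
width: 15.8
```

```bash
python3 nx.py
```

```text
t 25.73 p [ 357.  -300.7   90.5] [172.9  -0.   60.4] j [-41.1   4.6 -39.6  38.9   1.5 -11.5] F [3.8 4.9 1.1] w 15.8
q 1.2653970211821015 r 50.50617610324856 x -176.90558537068293
rv [ 0.001 -0.001 -0.001]
[[1, -0.0018, -0.0017, 0.0128, 0, 0, 0], [1, -0.0007, -0.0033, 0.0256, 0, 0, 0], [1, 0.0037, -0.0048, 0.0377, 0, 0, 0], [1, 0.011, -0.0061, 0.0483, 0, 0, 0], [1, 0.0209, -0.0072, 0.0567, 0, 0, 0], [1, 0.0326, -0.0079, 0.0622, 0, 0, 0], [1, 0.0453, -0.0082, 0.0646, 0, 0, 0], [1, 0.0582, -0.0081, 0.0637, 0, 0, 0], [1, 0.0705, -0.0075, 0.0595, 0, 0, 0], [1, 0.0812, -0.0067, 0.0523, 0, 0, 0], [1, 0.0898, -0.0055, 0.0426, 0, 0, 0], [1, 0.0955, -0.004, 0.0311, 0, 0, 0]]
```

step_arm:
  plan:
    - [[1,-0.0018,-0.0017,0.0128,0,0,0],[1,-0.0007,-0.0033,0.0256,0,0,0],[1,0.0037,-0.0048,0.0377,0,0,0],[1,0.011,-0.0061,0.0483,0,0,0],[1,0.0209,-0.0072,0.0567,0,0,0],[1,0.0326,-0.0079,0.0622,0,0,0],[1,0.0453,-0.0082,0.0646,0,0,0],[1,0.0582,-0.0081,0.0637,0,0,0],[1,0.0705,-0.0075,0.0595,0,0,0],[1,0.0812,-0.0067,0.0523,0,0,0],[1,0.0898,-0.0055,0.0426,0,0,0],[1,0.0955,-0.004,0.0311,0,0,0]]

```text
time: 26.73
eef_pos: [403.7, -218.1, 58.4]
eef_rot: [172.9, 0.1, 60.4]
wrist_force: [1.4, -4.3, -3.7]
width: 15.1
```

```bash
python3 nx.py
```

```text
t 26.73 p [ 403.7 -218.1   58.4] [1.729e+02 1.000e-01 6.040e+01] j [-28.2   6.1 -42.9  33.9  -0.3   1.4] F [ 1.4 -4.3 -3.7] w 15.1
q 4.36586316354591 r 49.68185860755567 x -176.90324685410457
rv [ 0.001  0.002 -0.001]
[[1, 0.0031, 0.0014, -0.0125, 0, 0, 0], [1, 0.0025, 0.003, -0.0253, 0, 0, 0], [1, -0.0014, 0.0046, -0.0376, 0, 0, 0], [1, -0.0084, 0.0059, -0.0485, 0, 0, 0], [1, -0.0179, 0.007, -0.0572, 0, 0, 0], [1, -0.0293, 0.0078, -0.0632, 0, 0, 0], [1, -0.042, 0.0081, -0.0661, 0, 0, 0], [1, -0.0549, 0.0081, -0.0656, 0, 0, 0], [1, -0.0673, 0.0077, -0.0619, 0, 0, 0], [1, -0.0784, 0.0068, -0.0551, 0, 0, 0], [1, -0.0873, 0.0057, -0.0458, 0, 0, 0], [1, -0.0934, 0.0043, -0.0345, 0, 0, 0]]
```

step_arm:
  plan:
    - [[1,0.0031,0.0014,-0.0125,0,0,0],[1,0.0025,0.003,-0.0253,0,0,0],[1,-0.0014,0.0046,-0.0376,0,0,0],[1,-0.0084,0.0059,-0.0485,0,0,0],[1,-0.0179,0.007,-0.0572,0,0,0],[1,-0.0293,0.0078,-0.0632,0,0,0],[1,-0.042,0.0081,-0.0661,0,0,0],[1,-0.0549,0.0081,-0.0656,0,0,0],[1,-0.0673,0.0077,-0.0619,0,0,0],[1,-0.0784,0.0068,-0.0551,0,0,0],[1,-0.0873,0.0057,-0.0458,0,0,0],[1,-0.0934,0.0043,-0.0345,0,0,0]]

```text
time: 27.73
eef_pos: [357.3, -300.1, 92.7]
eef_rot: [172.9, 0.1, 60.4]
wrist_force: [3.9, 5.4, 2.7]
width: 15.6
```

```bash
python3 nx.py 8 0.1
```

```text
t 27.73 p [ 357.3 -300.1   92.7] [1.729e+02 1.000e-01 6.040e+01] j [-41.    4.4 -39.5  39.2   1.3 -11.3] F [3.9 5.4 2.7] w 15.6
q 1.219543797202404 r 50.532105895671066 x -176.89340733332466
rv [ 0.002  0.001 -0.002]
[[1, -0.001, -0.0007, 0.0049, 0, 0, 0], [1, -0.002, -0.0013, 0.0098, 0, 0, 0], [1, -0.0025, -0.0019, 0.0147, 0, 0, 0], [1, -0.0025, -0.0026, 0.0197, 0, 0, 0], [1, -0.002, -0.0032, 0.0246, 0, 0, 0], [1, -0.001, -0.0038, 0.0295, 0, 0, 0], [1, 0.0005, -0.0044, 0.0342, 0, 0, 0], [1, 0.0024, -0.0049, 0.0388, 0, 0, 0]]
```

step_arm:
  plan:
    - [[1,-0.001,-0.0007,0.0049,0,0,0],[1,-0.002,-0.0013,0.0098,0,0,0],[1,-0.0025,-0.0019,0.0147,0,0,0],[1,-0.0025,-0.0026,0.0197,0,0,0],[1,-0.002,-0.0032,0.0246,0,0,0],[1,-0.001,-0.0038,0.0295,0,0,0]]

```text
time: 28.23
eef_pos: [357.0, -301.1, 63.5]
eef_rot: [172.9, 0.1, 60.4]
wrist_force: [-5.4, 5.6, 21.3]
width: 15.5
```

```bash
python3 nx.py 8 0.1
```

```text
t 28.23 p [ 357.  -301.1   63.5] [1.729e+02 1.000e-01 6.040e+01] j [-41.1   6.6 -41.6  34.8   1.3 -11.4] F [-5.4  5.6 21.3] w 15.5
q 1.808269140791306 r 49.925711514905046 x -176.71041561802093
rv [ 0.002  0.002 -0.001]
[[1, 0.0014, -0.0009, 0.0047, 0, 0, 0], [1, 0.0033, -0.0015, 0.0093, 0, 0, 0], [1, 0.0056, -0.002, 0.0137, 0, 0, 0], [1, 0.0084, -0.0025, 0.0178, 0, 0, 0], [1, 0.0116, -0.003, 0.0216, 0, 0, 0], [1, 0.0151, -0.0035, 0.0251, 0, 0, 0], [1, 0.019, -0.0039, 0.0283, 0, 0, 0], [1, 0.0232, -0.0042, 0.031, 0, 0, 0]]
```

step_arm:
  plan:
    - [[1,0.0014,-0.0009,0.0047,0,0,0],[1,0.0033,-0.0015,0.0093,0,0,0],[1,0.0047,-0.0018,0.012,0,0,0],[1,0.0056,-0.002,0.0137,0,0,0],[1,0.0056,-0.002,0.0137,0,0,0]]

```text
time: 28.65
eef_pos: [359.3, -297.7, 52.0]
eef_rot: [172.8, 0.4, 60.4]
wrist_force: [-14.3, 5.6, 34.8]
width: 15.5
```

```bash
python3 nx.py 1 0.1
python3 - <<'E'
from h import *
im,d=bot.get_image('scene');P=cloud('scene',d);comps(P,108,125,(460,640,-450,-280),im=im,minn=30)
im,P=wshot();comps(P,108,125,(460,640,-450,-280),im=im)
E
```

```text
t 28.65 p [ 359.3 -297.7   52. ] [172.8   0.4  60.4] j [-40.3   7.4 -42.6  32.9   1.  -10.7] F [-14.3   5.6  34.8] w 15.5
q 2.0528507715416104 r 50.12584134422564 x -176.4132425701516
rv [ 0.004  0.007 -0.001]
[[1, 0.0027, -0.0011, 0.0041, 0, 0, 0]]
1145 c [ 549.9 -353. ] size [104.1 136.6] ang 59.9 z 114.8 [217. 223. 231.]
```

step_arm:
  plan:
    - [[0,0,0,0,0,0,0],[0,0,0,0,0,0,0],[0,0,0,0,0,0,0],[0,0,0,0,0,0,0],[0,0,-0.005,-0.04,0,0,0],[0,0,-0.01,-0.08,0,0,0],[0,0,-0.015,-0.12,0,0,0],[0,0,-0.02,-0.16,0,0,0],[0,0,-0.02,-0.19,0,0,0],[0,0,-0.02,-0.19,0,0,0]]

```text
time: 29.58
eef_pos: [323.8, -276.7, 244.0]
eef_rot: [172.3, 0.5, 60.4]
wrist_force: [0.5, -0.3, -0.7]
width: 85.5
```

Run:
```python
from h import *
st();im,P=wshot('w13');comps(P,108,118.5,(440,640,-450,-270),im=im);comps(P,118.5,125,(440,640,-450,-270),im=im)
im,d=bot.get_image('scene');save('s2',im[120:330,40:320],2.5);P=cloud('scene',d)
V=np.stack([(P-[532.2,-344.8,0])@VX,(P-[532.2,-344.8,0])@VY,P[...,2]],-1)
k=(V[...,0]>-90)&(V[...,0]<110)&(V[...,1]>-130)&(V[...,1]<-40)&(V[...,2]>145)&(V[...,2]<320);Q=V[k]
for lo in range(150,300,30):
    q=Q[(Q[:,2]>lo)&(Q[:,2]<lo+30)];print(lo,len(q),np.percentile(q[:,0],[1,99]).round(),np.percentile(q[:,1],[2,50,98]).round()) if len(q)>5 else 0
```

```text
t 29.58 p [ 323.8 -276.7  244. ] [172.3   0.5  60.4] j [-41.4  -8.  -30.2  60.1   1.1 -11.7] F [ 0.5 -0.3 -0.7] w 85.5
332 c [ 446.  -286.9] size [46.8 15.7] ang 60.3 z 115.4 [ 42.  98. 187.]
2347 c [ 511.  -332.7] size [99.7 52.9] ang 59.9 z 115.5 [195. 207. 220.]
49 c [ 453.3 -394. ] size [15.7  8.3] ang 20.4 z 111.2 [50. 51. 54.]
150 264 [-72.  97.] [-85. -80. -78.]
180 263 [-72.  95.] [-85. -79. -76.]
210 289 [-73.  96.] [-82. -78. -75.]
240 285 [-72.  95.] [-81. -76. -74.]
270 292 [-72.  95.] [-82. -76. -73.]
```

View pics/s2.png

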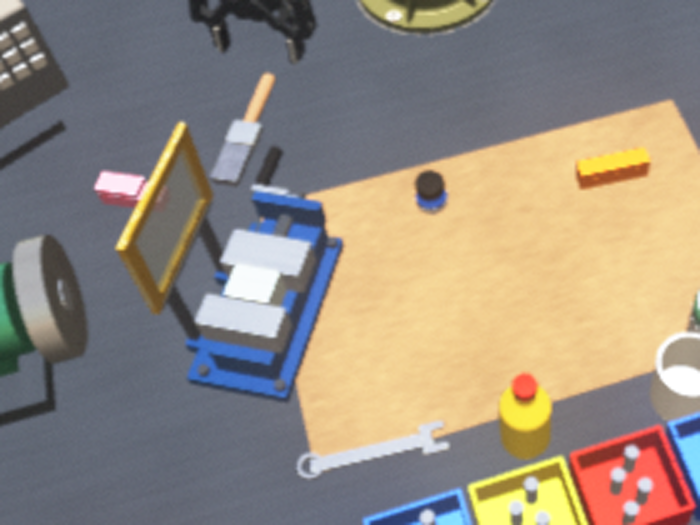

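Blank clamped centred; guard upright (px 170,215); orange look-alike, ink pot, mug untouched. Now to the outer side of the guard.

```bash
cat >> h.py <<'E'
def vw(x,y,z): return np.array([532.2,-344.8,0])+x*VX+y*VY+[0,0,z]
E
python3 - <<'E'
from h import *
for v in((-150,-125,320),(10,-125,320),(10,-125,255)): print(vw(*v),rel(vw(*v),[180,0,60.5]))
E
```

```text
[ 340.0937006  -379.73092798  320.        ] (array([-0.0824,  0.0767, -0.0714]), array([ 0.1284,  0.0069, -0.0017]))
[ 479.35061195 -458.51869759  320.        ] (array([-0.0821,  0.2354, -0.0509]), array([ 0.1284,  0.0069, -0.0017]))
[ 479.35061195 -458.51869759  255.        ] (array([-0.0817,  0.2271,  0.0136]), array([ 0.1284,  0.0069, -0.0017]))
```

step_arm:
  plan:
    - [[1,-0.03,0.02,-0.04,0.04,0,0],[1,-0.06,0.04,-0.071,0.08,0,0],[1,-0.082,0.077,-0.071,0.128,0.007,-0.002],[1,-0.082,0.11,-0.065,0.128,0.007,-0.002],[1,-0.082,0.15,-0.06,0.128,0.007,-0.002],[1,-0.082,0.19,-0.055,0.128,0.007,-0.002],[1,-0.082,0.235,-0.051,0.128,0.007,-0.002],[1,-0.082,0.235,-0.051,0.128,0.007,-0.002],[1,-0.082,0.235,-0.051,0.128,0.007,-0.002],[1,-0.082,0.227,0.013,0.128,0.007,-0.002],[1,-0.082,0.227,0.013,0.128,0.007,-0.002],[1,-0.082,0.227,0.013,0.128,0.007,-0.002]]

```text
time: 30.68
eef_pos: [475.5, -455.7, 248.6]
eef_rot: [-179.4, -0.2, 60.5]
wrist_force: [-0.5, 0.3, -1.7]
width: -0.0
```

```bash
cat > gd.py <<'E'
from h import *
st();s=bot.sense();p=s['eef_pos']-[532.2,-344.8,0];print('vise',p@VX,p@VY,p[2])
R0=Ro.from_euler('xyz',s['eef_rot'],degrees=True)
for th in np.r_[1.62,np.arange(1.5,-.01,-.125),-0.03,-.05]:
    y=-85+115*np.cos(th)-4*np.sin(th)-15;z=140+115*np.sin(th)+4*np.cos(th)
    print(round(th,3),(R0.inv().apply(vw(10,y,z)-s['eef_pos'])/1000).round(3).tolist())
E
python3 gd.py
```

```text
t 30.68 p [ 475.5 -455.7  248.6] [-179.4   -0.2   60.5] j [-43.8  24.8   9.3  75.1  -0.  -14.3] F [-0.5  0.3 -1.7] w -0.0
vise 5.259854919169156 -124.39921283032334 248.6042874535365
1.62 [0.015, 0.005, -0.006]
1.5 [0.029, 0.005, -0.006]
1.375 [0.043, 0.005, -0.005]
1.25 [0.057, 0.005, -0.002]
1.125 [0.07, 0.005, 0.003]
1.0 [0.083, 0.005, 0.01]
0.875 [0.095, 0.005, 0.018]
0.75 [0.106, 0.005, 0.028]
0.625 [0.115, 0.005, 0.038]
0.5 [0.123, 0.005, 0.05]
0.375 [0.13, 0.005, 0.063]
0.25 [0.135, 0.006, 0.077]
0.125 [0.138, 0.006, 0.091]
0.0 [0.139, 0.006, 0.105]
-0.03 [0.139, 0.006, 0.108]
-0.05 [0.139, 0.006, 0.111]
```

step_arm:
  plan:
    - [[1,0.015,0.005,-0.006,0,0,0],[1,0.022,0.005,-0.006,0,0,0],[1,0.029,0.005,-0.006,0,0,0],[1,0.036,0.005,-0.006,0,0,0],[1,0.043,0.005,-0.005,0,0,0],[1,0.05,0.005,-0.004,0,0,0],[1,0.057,0.005,-0.002,0,0,0],[1,0.064,0.005,0,0,0,0],[1,0.07,0.005,0.003,0,0,0],[1,0.077,0.005,0.006,0,0,0],[1,0.083,0.005,0.01,0,0,0]]

```text
time: 31.6
eef_pos: [521.1, -385.1, 238.6]
eef_rot: [-179.4, -0.2, 60.5]
wrist_force: [-0.3, 0.2, 2.4]
width: -0.6
```

```bash
python3 gd.py
python3 - <<'E'
from h import *
im,d=bot.get_image('scene');P=cloud('scene',d)
V=np.stack([(P-[532.2,-344.8,0])@VX,(P-[532.2,-344.8,0])@VY,P[...,2]],-1)
k=((abs(V[...,0]+68)<12)|(abs(V[...,0]-90)<12))&(V[...,1]>-130)&(V[...,1]<70)&(V[...,2]>130)&(V[...,2]<320)
Q=V[k];print(len(Q));i=np.argsort(Q[:,1]);print(Q[i[::max(1,len(i)//12)],1:].round())
E
```

```text
t 31.6 p [ 521.1 -385.1  238.6] [-179.4   -0.2   60.5] j [-36.5  23.7   6.4  73.3   0.1  -7. ] F [-0.3  0.2  2.4] w -0.6
vise 10.20033867240864 -40.53601515650369 238.55342784556888
1.62 [-0.069, -0.0, -0.016]
1.5 [-0.055, -0.0, -0.017]
1.375 [-0.041, -0.0, -0.015]
1.25 [-0.027, -0.0, -0.012]
1.125 [-0.013, -0.0, -0.007]
1.0 [-0.001, -0.0, -0.0]
0.875 [0.011, -0.0, 0.008]
0.75 [0.022, -0.0, 0.017]
0.625 [0.031, 0.0, 0.028]
0.5 [0.039, 0.0, 0.04]
0.375 [0.046, 0.0, 0.053]
0.25 [0.051, 0.001, 0.066]
0.125 [0.054, 0.001, 0.08]
0.0 [0.055, 0.001, 0.095]
-0.03 [0.055, 0.001, 0.098]
-0.05 [0.055, 0.001, 0.1]
131
[[-91. 138.]
 [-77. 157.]
 [-68. 177.]
 [-58. 181.]
 [-52. 203.]
 [-41. 208.]
 [-33. 231.]
 [-28. 248.]
 [-20. 263.]
 [-17. 269.]
 [-15. 266.]
 [-13. 262.]
 [-12. 262.]
 [-10. 266.]]
```

step_arm:
  plan:
    - [[1,0.006,0,0.004,0,0,0],[1,0.011,0,0.008,0,0,0],[1,0.022,0,0.017,0,0,0],[1,0.031,0,0.028,0,0,0],[1,0.039,0,0.04,0,0,0],[1,0.046,0,0.053,0,0,0],[1,0.051,0,0.066,0,0,0],[1,0.053,0,0.073,0,0,0],[1,0.054,0,0.08,0,0,0],[1,0.055,0,0.087,0,0,0],[1,0.055,0,0.092,0,0,0],[1,0.055,0,0.095,0,0,0]]

```text
time: 32.65
eef_pos: [547.5, -334.9, 142.8]
eef_rot: [-179.3, -0.3, 60.6]
wrist_force: [-7.0, 5.7, 24.6]
width: 0.2
```

step_arm:
  plan:
    - [[1,0,0,0.002,0,0,0],[1,0,0,0.004,0,0,0],[1,0,0,0.005,0,0,0]]

```text
time: 32.9
eef_pos: [547.5, -334.9, 142.6]
eef_rot: [-179.5, -0.3, 60.5]
wrist_force: [-10.7, 9.4, 35.9]
width: 0.0
```

```bash
python3 gd.py|head -2
```

```text
t 32.9 p [ 547.5 -334.9  142.6] [-179.5   -0.3   60.5] j [-31.6  25.5  -3.6  61.4   0.3  -2.1] F [-10.7   9.4  35.9] w 0.0
vise 8.505481193268038 16.1304288324278 142.61838633987415
```

step_arm:
  plan:
    - [[1,0,0,-0.02,0,0,0],[1,0,0,-0.06,0,0,0],[1,0,0,-0.1,0,0,0],[1,0,0,-0.14,0,0,0],[1,0.02,-0.04,-0.18,0,0,0],[1,0.06,-0.07,-0.2,0,0,0],[1,0.1,-0.1,-0.2,0,0,0],[1,0.12,-0.12,-0.2,0,0,0],[1,0.12,-0.12,-0.2,0,0,0],[1,0.12,-0.12,-0.2,0,0,0]]

```text
time: 33.73
eef_pos: [502.5, -170.0, 346.1]
eef_rot: [-179.6, -0.4, 60.7]
wrist_force: [0.7, -0.6, 0.5]
width: 0.1
```

Run:
```python
from h import *
st()
im,P=wshot('w14');im2,d=bot.get_image('scene');save('s3',im2)
P=cloud('scene',d);V=np.stack([(P-[532.2,-344.8,0])@VX,(P-[532.2,-344.8,0])@VY,P[...,2]],-1)
k=((abs(V[...,0]+70)<10)|(abs(V[...,0]-90)<10))&(V[...,1]>-95)&(V[...,1]<75)&(V[...,2]>125)&(V[...,2]<320)
Q=V[k];print(len(Q),np.polyfit(Q[:,1],Q[:,2],1));print(np.percentile(Q[:,2],[2,50,98]))
k=(abs(V[...,0])<23)&(abs(V[...,1])<26)&(V[...,2]>90)&(V[...,2]<160);print('over blank z',np.percentile(V[k][:,2],[5,50,95]))
comps(P,25,60,(400,660,-240,160),minn=30,im=im2)
im3,d=bot.get_image('top');P=cloud('top',d);save('t3',im3)
q=np.array([ch(p) for p in P[(P[...,2]>122)&(P[...,2]<142)&(P[...,0]<620)&(P[...,1]>150)]]);print('handle x,y',np.percentile(q[:,0],[2,50]),len(q)) if len(q) else 0
comps(P,25,60,(400,660,-240,160),minn=30,im=im3)
```

```text
t 33.73 p [ 502.5 -170.   346.1] [-179.6   -0.4   60.7] j [-19.    9.5   1.3  82.1   0.4  10.3] F [ 0.7 -0.6  0.5] w 0.1
503 [-1.37088807e-03  1.43064308e+02]
[135.44309479 143.35652209 147.44460892]
over blank z [139.13680169 142.29509343 145.7089431 ]
145 c [463.7 127.5] size [65.2 30.5] ang 85.7 z 34.4 [237. 193.  67.]
125 c [ 429.3 -107.3] size [37.4 39.7] ang 72.2 z 48.7 [84. 74. 73.]
handle x,y [-174.9 -136.6] 314
137 c [462.  124.4] size [69.9 26.4] ang 87.6 z 35.1 [222. 199.  38.]
```

View pics/s3.png

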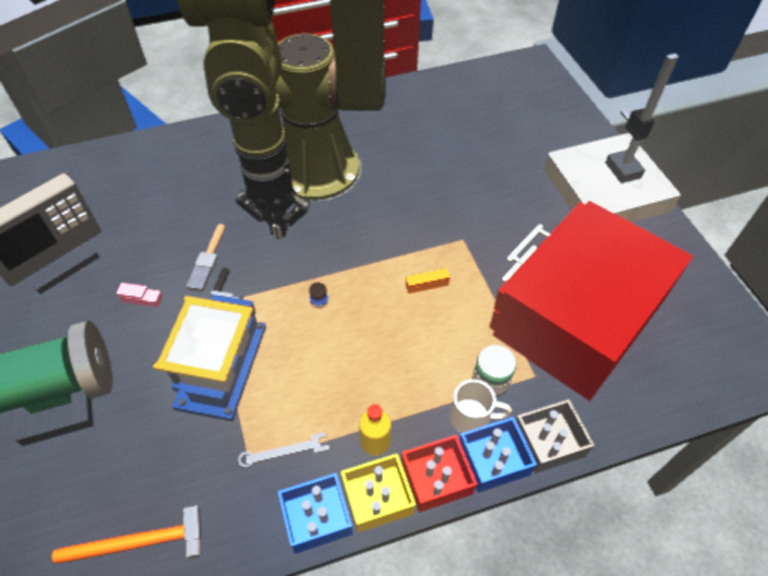

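View pics/t3.png

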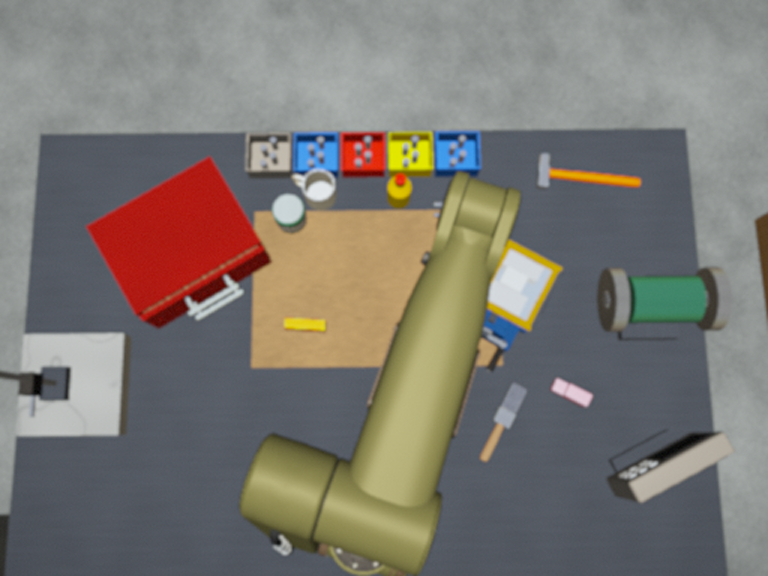

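Run:
```python
from h import *
for c in('top','scene'):
    im,d=bot.get_image(c);P=cloud(c,d);a=np.radians(30.8);q=P[...,:2]-[653,434.]
    x=q@[np.cos(a),np.sin(a)];y=q@[-np.sin(a),np.cos(a)];z=P[...,2]
    k=(z>120)&(z<145)&(x>-230)&(x<-148)&(abs(y)<70);print(c,k.sum(),np.percentile(x[k],[1,50,99]).round(1),z[k].mean().round(1))
    k=(z>148)&(z<161)&(x>-180)&(x<-105)&(abs(y)<150);print(c,'front',k.sum(),np.percentile(x[k],[1,50,99]).round(1))
print(bot.sense()['wrist_force'])
```

```text
top 140 [-176.7 -170.2 -148.7] 134.5
top front 425 [-136.3 -126.3 -114.2]
scene 127 [-172.2 -165.  -148.7] 136.0
scene front 271 [-132.5 -126.  -119.5]
[-0.7296854   0.08001785  0.4130354 ]
```

Run:
```python
from h import *
for c in('top','scene'):
    im,d=bot.get_image(c);P=cloud(c,d);a=np.radians(30.8);q=P[...,:2]-[653,434.]
    x=q@[np.cos(a),np.sin(a)];y=q@[-np.sin(a),np.cos(a)];z=P[...,2]
    for lo in range(30,160,10):
        k=(z>lo)&(z<lo+10)&(x>-230)&(x<-100)&(abs(y)<50)
        if k.sum()>8:print(c,lo,k.sum(),np.percentile(x[k],[3,25,50,75,97]).round(1))
```

```text
top 30 15 [-135.  -133.8 -133.3 -132.3 -131.9]
top 40 19 [-151.5 -134.1 -133.1 -132.7 -132. ]
top 50 54 [-172.9 -168.7 -164.5 -133.4 -131.1]
top 60 75 [-174.6 -171.  -167.3 -134.6 -131.4]
top 70 20 [-173.1 -143.6 -134.1 -132.9 -131.3]
top 80 9 [-136.1 -134.4 -134.2 -133.8 -133. ]
top 90 20 [-136.8 -135.9 -135.1 -134.2 -133.3]
top 100 20 [-137.3 -136.2 -135.1 -134.3 -133.6]
top 110 24 [-137.2 -135.8 -134.8 -134.3 -132.4]
top 120 38 [-174.  -163.8 -135.2 -134.2 -133.4]
top 130 105 [-175.9 -172.1 -168.  -145.2 -133.3]
top 140 57 [-174.1 -136.1 -133.8 -117.4 -115.3]
top 150 121 [-135.8 -132.4 -127.6 -122.7 -116. ]
scene 60 59 [-169.9 -167.1 -164.6 -162.6 -160.3]
scene 130 87 [-171.4 -168.1 -165.2 -162.7 -142.7]
scene 150 82 [-132.1 -129.4 -126.3 -122.5 -120.1]
```

```bash
python3 -c "
from h import *
st();print(bot.sign_off())"
```

```text
t 34.08 p [ 503.2 -174.3  343.8] [-179.4   -0.3   60.5] j [-19.3   9.9   1.4  82.1   0.4  10.2] F [ 0.2  0.2 -0.1] w -0.1
the job is handed in; nothing more can be done
None
```

The bench is set up as asked, and I handed the job in at about 34 s of the 210 s allowed; `sign_off` gives no verdict.

- **Set-up blocks:** Only two were on the bench, the bright parallel and the brass step block. Both were seen lying flat in the top drawer before I closed it. I pushed the drawer until it hit its stop: about 27 N of push with no further movement.
- **Blank:** It stands flat on the vise bed, within about 1 mm of midway across the jaws. I cranked the handle clockwise about 13 rad, until the force at the handle reached roughly 35 N, and then let go.
- **Guard:** I swung it down only after clamping, pressing until it stopped moving. The depth reading shows it level over the blank, at about z = 143 mm.
- **Everything else:** The last pictures show the orange look-alike and the other bystanders where they started, and the arm touching nothing.

**Check that disagreed slightly:** in the top camera, the top drawer's front reads 1 to 2 mm further out than the lower, shut drawer's front. The scene camera puts their handles within 1 mm of each other. Since that is within the calibration error and the drawer had hit its stop, I took it as shut.

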